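# Load the pocket things into the hall tray and clamp it

### The arm

A 7-joint arm with a two-finger parallel gripper is mounted at the origin on the work surface. World frame = base frame: x ahead of the robot, y to its left, z up, the work surface at z = 0. Lengths are in m, angles in rad, forces in N, time in s.
With the tool pointing down it reaches from about 0.425 to 0.925 m from the base axis. Payload 6.8 kg.
Tool frame: the origin (TCP) lies at the very end of the fingers, on their centre line; the grasp point (between the pads) lies 19 mm behind it; z points along the fingers, y is the line along which they close (so a half turn about z gives the same grasp; the last joint's range is limited). The gripper opens to 88 mm and grips with 3 to 60 N. Pads are 20 mm wide; open, the fingers measure 115 mm over their backs; the gripper's body (75 mm by 178 mm) begins 61 mm behind the grasp point.
Start: joints at [-1.233, 0.477, 0.022, 1.555, -0.011, 1.109, -0.083], TCP at [0.291, 0.609, 0.183] pointing down, gripper open.
Joint ranges: [-2.96, 2.96], [-0.34, 2.1], [-1.41, 1.46], [0.24, 2.44], [-1.37, 4.51], [0.17, 1.92], [-2.96, 2.96]. Speed limits (rad/s): [2.39, 2.39, 3.14, 3.14, 3.14, 3.14, 3.14].

### API

Orientations are given as a 3x3 rotation matrix whose columns are the frame's x, y, z axes.
In Python, from workcell import read_state, get_image, close_job, recognise gives the robot as it stands.
- The arm moves only by the tool play_rows, never from a script. Its argument "steps" is a list of rows, each an object of numbers: "dx", "dy", "dz": the shift along the tool's x, y, z in cm; "wx", "wy", "wz": the turn, a rotation vector about the tool's x, y, z in degrees; "hand": the finger opening in cm, from 0 to 8.78. In form: [{"dx": .., "dy": .., "dz": .., "wx": .., "wy": .., "wz": .., "hand": ..}, ...]. A call has 1 to 8 rows; each row shifts and turns the commanded pose from where the row before left it, along the tool's axes as they then stand; what a row does not reach is not made up. A row lasts 1/10 s, in which the tool goes at most 50 mm and 8.59 degrees, less where a joint would pass 70% of its speed; a pose out of reach is approached as far as the arm can. A call is refused whole if a number of a shift passes 5 or a number of a turn 8.59, either way. A call with a gripper value outside its range is refused whole. The fingers move at their own pace and stop on an object; "squeeze" is the grip in N (left out, the last holds). Time passes only in rows, so rows that do not move let the fingers close. It gives the time, the measured TCP pose, the force, the opening and the grip force at its end, in the units of the state.
- read_state(): the state, without advancing time (a new reading comes with each control period).
- get_image(name): name is "scene" or "top"; returns a dict with "frame" (384x512x3 uint8, red, green, blue), "range_z" (384x512 float32, m along the optical axis (not along the pixel's ray), 0 where there is no reading), "mtx" (3x3 intrinsics, pixels), "world_to_cam" (4x4, takes a point from world to camera coordinates). Camera axes: x right, y up, looking along -z (the intrinsics and any distortion apply to the point x, -y, -z); pixel columns grow to the right and rows downward; lengths in m; the calibration is good to about 2 mm. A picture is of the moment at which its call begins.
- close_job(): hands the job in; it is judged then, once.
Trained networks look in a picture, given as the dict that the camera call returned (one of the last four; its "shot" number tells which), for a name from the list of things; names that differ only in an ending like _2 or _b are one class to them, and where a whole thing is asked for, a point or a joint stands for the part that bears it (a point fixed in the world has none). Each returns a list of dicts, best first, with "p" (0 to 1); they miss things now and then, are a little off and sometimes report something else, mostly with a low value. They report only what shows in the picture. A call takes as long as a camera call. They do not tell look-alikes from the thing itself.
- recognise(query, picture): "at" ([row, column] in pixels, amid what is visible of it).
The state is a dict: "time_s": time; "joints": joint angles; "joint_velocities": joint speeds; "joint_efforts": joint torques, N m; "position": TCP position; "orientation": TCP orientation; "ft_force": force on the tool from outside, world axes, zero at the start; "torque": the same for the moment, N m; "gripper_width": opening from 0.0 (shut) to 1.0 (fully open); "finger_force": force on a finger pad.
Only numpy, scipy, OpenCV 4.12 (cv2) and the standard library are available. Lean on these libraries where they do the work, as an engineer would, in place of code of your own. Each camera call takes 0.05 s, during which the arm holds its last target. There are 200 camera calls.

### The job

Push the sunglasses case, the flashlight and the padlock across the raised granite step and over its edge into the steel tray, so that all three lie flat on the tray's floor; slide them, do not lift them off the stone. Keep the tray standing against the step until all three are in, then push it fully home, away from the step, and only then flip the cam lever all the way over to clamp it. Leave the other things on the step where they are.

Things in the scene. Friction and masses are not known exactly. Their poses are not given: they have to be found in the camera images.
- station: Fixed grey granite step (x -230 to 230, y -470 to 0 mm, top 40 mm above table) with tray runners and cam bracket beside it. Origin at table height, middle of the step edge facing the tray; y axis points from step to tray (roughly world y), x away from the robot. Cam bracket: x -29 to 29, y 298 to 352 mm, top 87 mm high.
- tray_floor (a point): Centre of the inner floor of the sliding open steel tray, axes as station. Inside 300 (x) by 180 mm (y); floor 30 mm above table, 10 below the step top; end (+y) and side walls 40 mm above the floor, 4 thick; on the step side (-y) only a lip 9 mm high, 4 thick. Against the step this point is at station y 97 mm, lip inner face at y 7 mm.
- tray (a joint): Travel of the tray along station +y: 0 m = against the step, 0.07 m = fully home (hard stop). Stays where left; takes about 5 N to slide.
- cam_pivot (a point): Pivot of the cam lever, 75 mm above the table, in the bracket beyond the tray's end wall (station x 0, y 325 mm). The lever turns about the station's y axis.
- cam_tip (a point): Centre of the black ball (20 mm diameter) at the end of the cam lever, a 12 mm thick steel rod; 85 mm from the pivot.
- cam_lever (a joint): Angle of the cam lever: 0 rad = free, leaning 0.75 rad from vertical toward the robot (-x); 0.75 = upright; 1.5 rad = clamped, leaning 0.75 rad away from the robot (+x), hard stop. Stays where left; about 2 to 3 N at the rod.
- case: Silver aluminium sunglasses case with a press button catch, a rounded block 150 mm (its x) by 66 mm (y) by 40 mm high, about 0.16 kg. Origin at the centre of its underside. Lies on the step with its long axis roughly toward the tray.
- flashlight: Orange plastic flashlight 140 mm long along its x axis, with hexagonal head (at +x, 38 mm long) and hexagonal tail cap (20 mm long), both 36 mm across flats, so it does not roll easily; barrel 27 mm diameter. Origin on its axis at mid length, 18 mm above what it lies on. Lies on the step, head roughly toward the tray.
- padlock: Brass padlock lying flat: body 44 mm (x -38 to 6 mm) by 46 mm (y) by 24 mm high, with a steel shackle reaching to x = 38 mm. Origin on the underside. About 0.2 kg. Lies on the step, shackle roughly toward the tray.
- bowl: Bystander: pale blue ceramic bowl, 110 mm wide, 42 mm high, a glass marble in it, on the step. Origin at centre of underside.
- tin: Bystander: round shoe polish tin, 52 mm wide, 24 mm high, on the step. Origin at centre of underside.
- key: Bystander: flat steel key, 62 mm long, 4 mm thick, on the step. Origin at the middle of its round bow, underside.
- tray_tab (a point): Middle of the step-side face of the push tab, an upright steel plate on the middle of the tray's end wall, 60 mm wide along x, 8 mm thick. This point is 115 mm above the table, at the tab's top edge, in line with the inner face of the end wall; the tab stands 45 mm above the wall's rim (rim 70 mm above the table).
There are look-alikes about, which are no part of the job. There is more than one size of the padlock; the one meant has the size given above.

How it is judged:
By the outcome, as a careful person would: the job done as asked, in the order asked, and still so for the second after the job is handed in, with the robot touching nothing.
It also fails if it takes over 72 s, if anything falls off the work surface, if the arm or the gripper's body presses on something with over 40 N, if the wrist force passes 120 N, or if a joint passes its speed limit or range.

## Working session

There is one attempt and no reset: what is moved stays moved. The work goes in short steps, Python scripts to look and compute and a tool call to move; the robot and the scene stay as the last step left them, time stands still between calls to the robot, and variables do not carry over. Pictures are saved under pics/ and viewed, at most 10 in all, crops included, and the job is handed in when it is done.

Besides the shell and the picture viewer there is one more tool, called as name([rows], argument=value, ...), one row to a line, values as JSON. play_rows: Moves the arm, as the interface text tells. Its arguments: {"type":"object","properties":{"steps":{"type":"array"},"squeeze":{"type":"number"}},"required":["steps"]}

```bash
mkdir -p pics; cat > h.py <<'E'
import numpy as np, cv2
from workcell import *
def px2w(im,r,c,dz=None):
    d=im["range_z"]; r0,c0=int(round(r)),int(round(c))
    p=d[max(r0-1,0):r0+2,max(c0-1,0):c0+2]; p=p[p>0]
    if len(p)==0: return None
    z=np.median(p); K=im["mtx"]
    cam=np.array([(c-K[0,2])/K[0,0]*z,-(r-K[1,2])/K[1,1]*z,-z,1])
    return (np.linalg.inv(im["world_to_cam"])@cam)[:3]
def cloud(im):
    d=im["range_z"];K=im["mtx"];H,W=d.shape
    c,r=np.meshgrid(np.arange(W),np.arange(H))
    P=np.stack([(c-K[0,2])/K[0,0]*d,-(r-K[1,2])/K[1,1]*d,-d,np.ones_like(d)],-1)
    P=(P@np.linalg.inv(im["world_to_cam"]).T)[...,:3]; P[d<=0]=np.nan
    return P
def save(im,n,s=1.5):
    cv2.imwrite("pics/"+n,cv2.resize(im["frame"][...,::-1],None,fx=s,fy=s))
E
python3 - <<'E'
from h import *
s=read_state(); print(s["time_s"],s["position"],np.round(s["orientation"],3))
for n in ("top","scene"):
    im=get_image(n); save(im,n+"0.png")
    for q in ["station","tray_floor","tray_tab","cam_pivot","cam_tip","case","flashlight","padlock","bowl","tin","key"]:
        for k in recognise(q,im)[:3]:
            w=px2w(im,*k["at"]); print(n,q,round(k["p"],2),np.round(k["at"]),None if w is None else np.round(w,3))
E
```

```text
0.0 [0.29076157 0.60844374 0.18230698] [[-0.902  0.431 -0.001]
 [ 0.431  0.902 -0.002]
 [-0.    -0.002 -1.   ]]
top station 0.85 [179. 274.] [ 0.55  -0.06   0.041]
top tray_floor 0.84 [172. 211.] [0.57  0.126 0.03 ]
top tray_tab 0.85 [170. 216.] [0.576 0.11  0.031]
top cam_pivot 0.51 [165. 129.] [0.569 0.347 0.089]
top cam_pivot 0.39 [197. 388.] [ 0.502 -0.388  0.049]
top cam_tip 0.72 [164. 130.] [0.573 0.343 0.093]
top cam_tip 0.3 [113. 284.] [ 0.745 -0.087  0.064]
top case 0.94 [208. 310.] [ 0.462 -0.159  0.078]
top flashlight 0.97 [144. 300.] [ 0.647 -0.133  0.072]
top padlock 0.74 [278. 167.] [0.261 0.237 0.018]
top padlock 0.54 [180. 304.] [ 0.545 -0.144  0.065]
top padlock 0.46 [296. 363.] [ 0.225 -0.314  0.017]
top bowl 0.67 [198. 389.] [ 0.501 -0.391  0.048]
top tin 0.81 [110. 282.] [ 0.755 -0.082  0.065]
top tin 0.21 [141. 306.] [ 0.657 -0.149  0.07 ]
top key 0.57 [247. 276.] [ 0.354 -0.067  0.044]
scene station 0.65 [226. 244.] [ 0.603 -0.042  0.039]
scene tray_floor 0.96 [223. 292.] [0.569 0.108 0.032]
scene tray_tab 0.87 [224. 292.] [0.571 0.109 0.031]
scene cam_pivot 0.68 [220. 366.] [0.578 0.33  0.094]
scene cam_tip 0.45 [222. 366.] [0.584 0.33  0.093]
scene case 0.62 [182. 217.] [ 0.465 -0.148  0.081]
scene case 0.53 [184. 144.] [ 0.475 -0.401  0.051]
scene flashlight 0.68 [236. 208.] [ 0.665 -0.146  0.06 ]
scene flashlight 0.63 [263. 218.] [ 0.756 -0.101  0.064]
scene padlock 0.66 [209. 213.] [ 0.563 -0.147  0.065]
scene padlock 0.56 [143. 182.] [ 0.227 -0.33   0.02 ]
scene bowl 0.63 [184. 144.] [ 0.475 -0.402  0.052]
scene tin 0.52 [264. 217.] [ 0.76  -0.101  0.064]
scene tin 0.49 [236. 209.] [ 0.666 -0.142  0.06 ]
scene key 0.62 [168. 248.] [ 0.354 -0.06   0.042]
```

View pics/top0.png

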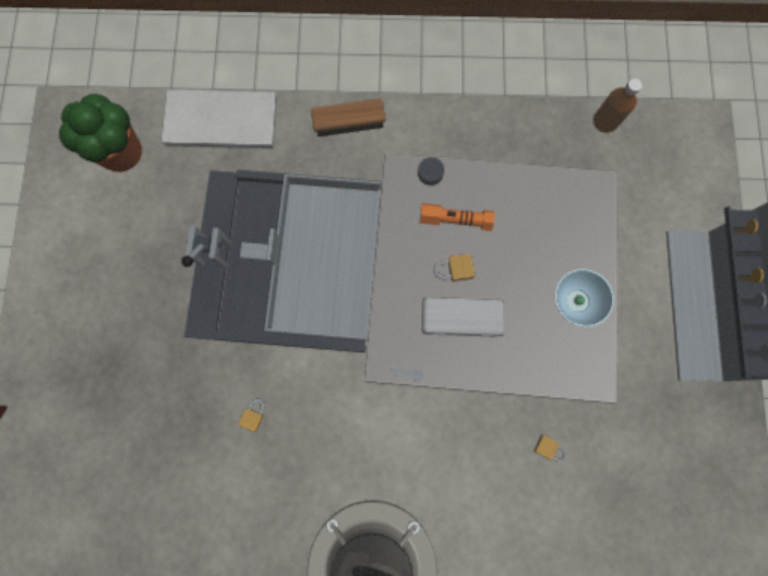

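```bash
python3 - <<'E'
from h import *
im=get_image("top"); P=cloud(im); np.save("P.npy",P)
# station: step-top pixels
ins=(np.abs(P[...,2]-.04)<.006)
pts=P[ins][:,:2]
pts=pts[(pts[:,0]>.3)&(pts[:,0]<.82)&(pts[:,1]<.04)&(pts[:,1]>-.52)]
print("step rect",cv2.minAreaRect(pts.astype(np.float32)*1000))
for n,cx,cy in [("case",.462,-.159),("fl",.647,-.133),("pad",.545,-.144)]:
    r=.1 if n!="pad" else .06
    m=(P[...,2]>.053)&(P[...,2]<.1)&(np.abs(P[...,0]-cx)<(.055 if n!="pad" else .04))&(np.abs(P[...,1]-cy)<r)
    q=P[m]; print(n,len(q),q[:,:2].mean(0),q[:,2].max(),cv2.minAreaRect(q[:,:2].astype(np.float32)*1000))
    q2=q[:,:2]-q[:,:2].mean(0); v=np.linalg.svd(q2,full_matrices=False)[2][0]; print(" axis deg",np.degrees(np.arctan2(v[1],v[0])), "extent y",q[:,1].min(),q[:,1].max(),"x",q[:,0].min(),q[:,0].max())
m=(P[...,2]>.08)&(P[...,1]>.05)&(P[...,1]<.45)&(P[...,0]>.4)
for lo,hi in [(.05,.26),(.26,.45)]:
    q=P[m&(P[...,1]>lo)&(P[...,1]<hi)]; print(len(q),q.min(0),q.max(0))
m=(P[...,2]>.1)
q=P[m&(P[...,1]<.45)]; print(len(q)); print(np.round(q[::max(1,len(q)//25)],3))
E
```

```text
step rect ((549.5709228515625, -205.28521728515625), (505.1278381347656, 460.6271057128906), 86.41780853271484)
case 1326 [ 0.45335236 -0.15355987] 0.08505989097183664 ((454.9017028808594, -154.65408325195312), (149.65577697753906, 67.34441375732422), 89.15554809570312)
 axis deg -90.80802257840604 extent y -0.22985302948327901 -0.07975916063194756 x 0.42111862580489146 0.4896388713509956
fl 547 [ 0.64879827 -0.14308053] 0.08121509468482813 ((652.8966064453125, -145.11627197265625), (140.2952880859375, 42.0345344543457), 85.30078125)
 axis deg -94.93721143754279 extent y -0.2161918228111844 -0.07496211061168855 x 0.6267211428885577 0.6784113739111564
pad 313 [ 0.55031235 -0.14661566] 0.07041681494227348 ((549.5992431640625, -139.61456298828125), (46.38351821899414, 74.19035339355469), 10.530621528625488)
 axis deg 98.60709504233694 extent y -0.17689932306752756 -0.10304775834723338 x 0.5266901804244215 0.5770739452394258
123 [0.54465736 0.19526258 0.08147475] [0.60288504 0.20672919 0.11912935]
359 [0.52172193 0.30325086 0.08007394] [0.61343621 0.36515184 0.15367345]
3897
[[ 0.904 -0.467  0.139]
 [ 0.883 -0.456  0.101]
 [ 0.637 -0.652  0.152]
 [ 0.618 -0.664  0.171]
 [ 0.602 -0.634  0.167]
 [ 0.593 -0.635  0.152]
 [ 0.579 -0.631  0.152]
 [ 0.551  0.338  0.128]
 [ 0.555 -0.625  0.152]
 [ 0.522  0.341  0.143]
 [ 0.525 -0.61   0.151]
 [ 0.51  -0.651  0.153]
 [ 0.491 -0.62   0.151]
 [ 0.472 -0.612  0.155]
 [ 0.459 -0.662  0.151]
 [ 0.444 -0.664  0.103]
 [ 0.417 -0.622  0.151]
 [ 0.397 -0.635  0.179]
 [ 0.376 -0.609  0.156]
 [ 0.357 -0.628  0.151]
 [ 0.068  0.008  0.147]
 [ 0.064 -0.023  0.161]
 [ 0.07   0.012  0.216]
 [ 0.064 -0.016  0.215]
 [ 0.06  -0.021  0.222]
 [ 0.067 -0.014  0.265]]
```

The top view shows the case at (463,316), the padlock at (458,268) and the flashlight at (457,217) in the enlarged picture. The tray tab is at (272,245) and the lever ball at (187,260). The station is turned about -3.6°, with its origin near (0.563, 0.012). I'll turn the tool first so its x axis lies along station +y.

play_rows([
  {"wz": 8.5, "hand": 3.5},
  {"wz": 8.5},
  {"wz": 8.5},
  {"wz": 8.5},
  {"wz": 8.5},
  {"wz": 8.5},
  {"wz": 8.5},
  {"wz": 8.5},
])

```text
invalid input
```

```bash
cat >> h.py <<'E'
A=np.radians(-3.58); XS=np.array([np.cos(A),np.sin(A)]); YS=np.array([-np.sin(A),np.cos(A)]); O=np.array([.5631,.0118])
def st(p): d=np.asarray(p[:2])-O; return np.r_[d@XS,d@YS]
def wd(x,y): return O+x*XS+y*YS
def show(x=None,y=None,z=None):
    s=read_state(); R=np.array(s["orientation"]); p=s["position"]
    print("t",round(s["time_s"],2),"st",np.round(st(p)*1000,1),"z",round(p[2]*1000,1),"yaw err",round(np.degrees(np.arctan2(R[1,0],R[0,0]))-90-np.degrees(A),2),"tilt",np.round(R[:2,2],3),"F",np.round(s["ft_force"],1),"q",np.round(s["joints"],2))
    if x is not None:
        d=R.T@(np.r_[wd(x/1000,y/1000),z/1000]-p); print("move tool cm",np.round(d*100,2))
E
python3 -c "
from h import *
show(0,100,200);show(-97,-272,150)"
```

```text
t 1.25 st [-308.8  579.1] z 183.3 yaw err 68.03 tilt [-0.  0.] F [-0.9  0.6 -0.1] q [-1.23  0.48  0.02  1.56 -0.01  1.11 -0.08]
move tool cm [-46.56 -32.88  -1.68]
t 1.25 st [-308.8  579.1] z 183.3 yaw err 68.03 tilt [-0.  0.] F [-0.9  0.6 -0.1] q [-1.23  0.48  0.02  1.56 -0.01  1.11 -0.08]
move tool cm [-51.48 -71.01   3.32]
```

play_rows([
  {"dx": 0, "dy": 0, "dz": 0, "wx": 0, "wy": 0, "wz": 8.5, "hand": 3.5},
  {"dx": 0, "dy": 0, "dz": 0, "wx": 0, "wy": 0, "wz": 8.5, "hand": 3.5},
  {"dx": 0, "dy": 0, "dz": 0, "wx": 0, "wy": 0, "wz": 8.5, "hand": 3.5},
  {"dx": 0, "dy": 0, "dz": 0, "wx": 0, "wy": 0, "wz": 8.5, "hand": 3.5},
  {"dx": 0, "dy": 0, "dz": 0, "wx": 0, "wy": 0, "wz": 8.5, "hand": 3.5},
  {"dx": 0, "dy": 0, "dz": 0, "wx": 0, "wy": 0, "wz": 8.5, "hand": 3.5},
  {"dx": 0, "dy": 0, "dz": 0, "wx": 0, "wy": 0, "wz": 8.5, "hand": 3.5},
  {"dx": 0, "dy": 0, "dz": 0, "wx": 0, "wy": 0, "wz": 8.5, "hand": 3.5},
])

```text
time_s: 2.05
position: [0.291, 0.6091, 0.1833]
orientation: [[0.068, 0.998, -0.0], [0.998, -0.068, 0.0], [0.0, -0.0, -1.0]]
ft_force: [0.1, -1.2, -0.1]
gripper_width: 0.399
finger_force: 0.0
```

```bash
python3 -c "
from h import *
show(0,100,200);show(-97,-272,150)"
```

```text
t 2.05 st [-308.9  579.1] z 183.3 yaw err -0.31 tilt [-0.  0.] F [ 0.1 -1.2 -0.1] q [-1.41  0.49  0.28  1.57 -0.15  1.11 -1.17]
move tool cm [-47.75  31.14  -1.68]
t 2.05 st [-308.9  579.1] z 183.3 yaw err -0.31 tilt [-0.  0.] F [ 0.1 -1.2 -0.1] q [-1.41  0.49  0.28  1.57 -0.15  1.11 -1.17]
move tool cm [-85.    21.65   3.32]
```

play_rows([
  {"dx": -4, "dy": 2.9, "dz": 0, "wx": 0, "wy": 0, "wz": 0, "hand": 3.5},
  {"dx": -4, "dy": 2.9, "dz": 0, "wx": 0, "wy": 0, "wz": 0, "hand": 3.5},
  {"dx": -4, "dy": 2.9, "dz": 0, "wx": 0, "wy": 0, "wz": 0, "hand": 3.5},
  {"dx": -4, "dy": 2.9, "dz": 0, "wx": 0, "wy": 0, "wz": 0, "hand": 3.5},
  {"dx": -4, "dy": 2.9, "dz": 0, "wx": 0, "wy": 0, "wz": 0, "hand": 3.5},
  {"dx": -4, "dy": 2.9, "dz": 0, "wx": 0, "wy": 0, "wz": 0, "hand": 3.5},
  {"dx": -4, "dy": 2.9, "dz": 0, "wx": 0, "wy": 0, "wz": 0, "hand": 3.5},
  {"dx": -4, "dy": 2.9, "dz": 0, "wx": 0, "wy": 0, "wz": 0, "hand": 3.5},
])

```text
time_s: 2.85
position: [0.5037, 0.2737, 0.1836]
orientation: [[0.062, 0.998, 0.0], [0.998, -0.062, 0.001], [0.001, 0.0, -1.0]]
ft_force: [1.2, 0.2, 0.6]
gripper_width: 0.402
finger_force: 0.0
```

play_rows([
  {"dx": -4.5, "dy": 0, "dz": 0, "wx": 0, "wy": 0, "wz": 0, "hand": 3.5},
  {"dx": -4.5, "dy": 0, "dz": 0, "wx": 0, "wy": 0, "wz": 0, "hand": 3.5},
  {"dx": -4.5, "dy": 0, "dz": 0, "wx": 0, "wy": 0, "wz": 0, "hand": 3.5},
  {"dx": -4.5, "dy": 0, "dz": 0, "wx": 0, "wy": 0, "wz": 0, "hand": 3.5},
  {"dx": -4.5, "dy": 0, "dz": 0, "wx": 0, "wy": 0, "wz": 0, "hand": 3.5},
  {"dx": -4.5, "dy": 0, "dz": 0, "wx": 0, "wy": 0, "wz": 0, "hand": 3.5},
  {"dx": -4.5, "dy": 0, "dz": 0, "wx": 0, "wy": 0, "wz": 0, "hand": 3.5},
  {"dx": -4.5, "dy": 0, "dz": 0, "wx": 0, "wy": 0, "wz": 0, "hand": 3.5},
])

```text
time_s: 3.65
position: [0.4804, -0.0856, 0.1836]
orientation: [[0.062, 0.998, 0.001], [0.998, -0.062, 0.001], [0.001, 0.001, -1.0]]
ft_force: [0.6, -0.7, 0.8]
gripper_width: 0.402
finger_force: 0.0
```

```bash
python3 -c "
from h import *
show(-97,-272,46)"
```

```text
t 3.65 st [ -76.5 -102.4] z 183.6 yaw err 0.05 tilt [0.001 0.001] F [ 0.6 -0.7  0.8] q [-0.48  0.18  0.6   2.02 -0.12  0.97  0.12]
move tool cm [-16.97  -2.08  13.75]
```

play_rows([
  {"dx": -4.25, "dy": -0.5, "dz": 0, "wx": 0, "wy": 0, "wz": 0, "hand": 3.5},
  {"dx": -4.25, "dy": -0.5, "dz": 0, "wx": 0, "wy": 0, "wz": 0, "hand": 3.5},
  {"dx": -4.25, "dy": -0.5, "dz": 0, "wx": 0, "wy": 0, "wz": 0, "hand": 3.5},
  {"dx": -4.25, "dy": -0.6, "dz": 0, "wx": 0, "wy": 0, "wz": 0, "hand": 3.5},
  {"dx": 0, "dy": 0, "dz": 4, "wx": 0, "wy": 0, "wz": 0, "hand": 3.5},
  {"dx": 0, "dy": 0, "dz": 4, "wx": 0, "wy": 0, "wz": 0, "hand": 3.5},
  {"dx": 0, "dy": 0, "dz": 4, "wx": 0, "wy": 0, "wz": 0, "hand": 3.5},
  {"dx": 0, "dy": 0, "dz": 1.75, "wx": 0, "wy": 0, "wz": 0, "hand": 3.5},
])

```text
time_s: 4.45
position: [0.4473, -0.2515, 0.0428]
orientation: [[0.062, 0.998, -0.004], [0.998, -0.062, 0.001], [0.001, -0.004, -1.0]]
ft_force: [-0.3, 1.2, 0.5]
gripper_width: 0.398
finger_force: 0.0
```

```bash
python3 -c "
from h import *
show(-97,0,46)"
```

```text
t 4.45 st [ -99.2 -270. ] z 42.8 yaw err 0.04 tilt [-0.004  0.001] F [-0.3  1.2  0.5] q [-0.07  0.46  0.58  2.09 -0.39  0.7   0.7 ]
move tool cm [27.    0.23 -0.3 ]
```

play_rows([
  {"dx": 1.5, "dy": 0.1, "dz": -0.2, "wx": 0, "wy": 0, "wz": 0, "hand": 3.5},
  {"dx": 1.5, "dy": 0.1, "dz": 0, "wx": 0, "wy": 0, "wz": 0, "hand": 3.5},
  {"dx": 1.5, "dy": 0, "dz": 0, "wx": 0, "wy": 0, "wz": 0, "hand": 3.5},
  {"dx": 1.5, "dy": 0, "dz": 0, "wx": 0, "wy": 0, "wz": 0, "hand": 3.5},
  {"dx": 1.5, "dy": 0, "dz": 0, "wx": 0, "wy": 0, "wz": 0, "hand": 3.5},
  {"dx": 1.5, "dy": 0, "dz": 0, "wx": 0, "wy": 0, "wz": 0, "hand": 3.5},
  {"dx": 1.5, "dy": 0, "dz": 0, "wx": 0, "wy": 0, "wz": 0, "hand": 3.5},
  {"dx": 1.5, "dy": 0, "dz": 0, "wx": 0, "wy": 0, "wz": 0, "hand": 3.5},
])

```text
time_s: 5.25
position: [0.4589, -0.132, 0.0479]
orientation: [[0.062, 0.998, 0.001], [0.998, -0.062, 0.0], [0.0, 0.001, -1.0]]
ft_force: [-0.5, -0.7, -0.3]
gripper_width: 0.394
finger_force: 0.0
```

play_rows([
  {"dx": 1.5, "dy": 0, "dz": 0, "wx": 0, "wy": 0, "wz": 0, "hand": 3.5},
  {"dx": 1.5, "dy": 0, "dz": 0, "wx": 0, "wy": 0, "wz": 0, "hand": 3.5},
  {"dx": 1.5, "dy": 0, "dz": 0, "wx": 0, "wy": 0, "wz": 0, "hand": 3.5},
  {"dx": 1.5, "dy": 0, "dz": 0, "wx": 0, "wy": 0, "wz": 0, "hand": 3.5},
  {"dx": 1.5, "dy": 0, "dz": 0, "wx": 0, "wy": 0, "wz": 0, "hand": 3.5},
  {"dx": 1, "dy": 0, "dz": 0, "wx": 0, "wy": 0, "wz": 0, "hand": 3.5},
  {"dx": 1, "dy": 0, "dz": 0, "wx": 0, "wy": 0, "wz": 0, "hand": 3.5},
  {"dx": 1, "dy": 0, "dz": 0, "wx": 0, "wy": 0, "wz": 0, "hand": 3.5},
])

```text
time_s: 6.05
position: [0.4652, -0.0275, 0.0478]
orientation: [[0.062, 0.998, 0.0], [0.998, -0.062, -0.0], [0.0, 0.0, -1.0]]
ft_force: [-0.6, -0.7, -0.3]
gripper_width: 0.398
finger_force: 0.0
```

```bash
python3 -c "
from h import *
show(-97,4,46); save(get_image('scene'),'s1.png')"
```

```text
t 6.05 st [-95.3 -45.3] z 47.8 yaw err 0.01 tilt [ 0. -0.] F [-0.6 -0.7 -0.3] q [-0.56  0.38  0.59  2.19 -0.35  0.66  0.21]
move tool cm [ 4.93 -0.17  0.18]
```

View pics/s1.png

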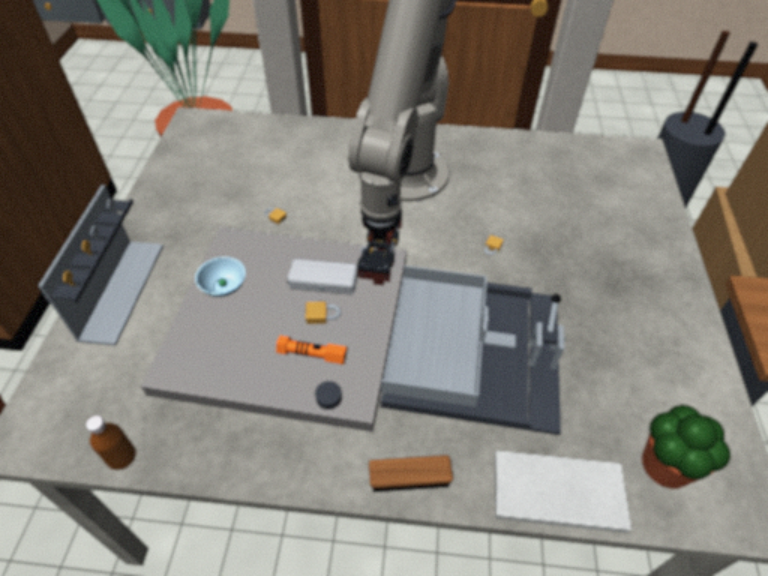

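```bash
python3 - <<'E'
from h import *
show()
for n in ("top","scene"):
    im=get_image(n); P=cloud(im); D=P[...,:2]-O; S=np.stack([D@XS,D@YS],-1)*1000; Z=P[...,2]*1000
    for k in recognise("case",im)[:2]: print(n,k["p"],k["at"],px2w(im,*k["at"]))
    m=(S[...,0]>-150)&(S[...,0]<-45)&(S[...,1]>-300)&(S[...,1]<190)&(Z>50)
    for y in range(-300,190,20):
        q=m&(S[...,1]>=y)&(S[...,1]<y+20)
        if q.sum(): print(y,q.sum(),np.round([Z[q].min(),np.median(Z[q]),Z[q].max(),S[q][:,0].min(),S[q][:,0].max()]))
    save(im,n+"2.png")
E
```

```text
t 6.1 st [-95.3 -43.6] z 47.7 yaw err 0.13 tilt [-0.     0.001] F [-0.2  1.   0. ] q [-0.56  0.38  0.59  2.19 -0.35  0.66  0.21]
-260 63 [  62.   78.   83. -126.  -60.]
-240 172 [  65.   80.   83. -128.  -63.]
-220 179 [  56.   79.   84. -129.  -62.]
-200 180 [  52.   79.   83. -130.  -63.]
-180 177 [  51.   80.   84. -131.  -65.]
-160 175 [  64.   79.   84. -131.  -66.]
-140 179 [  66.   80.   85. -134.  -66.]
-120 172 [  50.   79.   85. -133.  -67.]
-100 184 [  63.  457.  498. -138.  -61.]
-80 451 [ 432.  494.  535. -150.  -61.]
-60 455 [ 439.  508.  560. -150.  -56.]
-40 482 [ 434.  512.  566. -150.  -48.]
-20 491 [ 440.  497.  565. -150.  -47.]
0 112 [ 454.  499.  549. -150.  -69.]
120 1 [  69.   69.   69. -150. -150.]
180 107 [  51.   67.   74. -149.  -46.]
scene 0.9 [182.2, 213.7] [ 0.46530402 -0.16072506  0.08050964]
-260 61 [  51.   78.   84. -126.  -58.]
-240 118 [  50.   79.   85. -126.  -58.]
-220 118 [  51.   80.   87. -126.  -59.]
-200 115 [  50.   80.   87. -123.  -59.]
-180 118 [  51.   79.   86. -131.  -61.]
-160 119 [  51.   80.   85. -128.  -61.]
-140 115 [  51.   80.   86. -130.  -62.]
-120 118 [  51.   77.   85. -129.  -66.]
-100 294 [ 190.  449.  500. -140.  -55.]
-80 753 [ 176.  433.  547. -150.  -46.]
-60 953 [  90.  439.  564. -150.  -49.]
-40 1006 [  96.  449.  576. -150.  -45.]
-20 840 [  56.  466.  564. -150.  -45.]
0 240 [  58.  466.  543. -150.  -83.]
20 15 [  50.   62.   73. -150. -147.]
40 9 [  52.   60.   72. -150. -147.]
60 10 [  53.   61.   71. -150. -147.]
80 11 [  53.   62.   73. -150. -148.]
100 10 [  54.   66.   72. -150. -147.]
120 12 [  52.   65.   72. -150. -148.]
140 9 [  56.   61.   71. -150. -148.]
160 14 [  50.   64.   74. -150. -147.]
180 43 [  51.   70.   75. -149.  -49.]
```

View pics/top2.png

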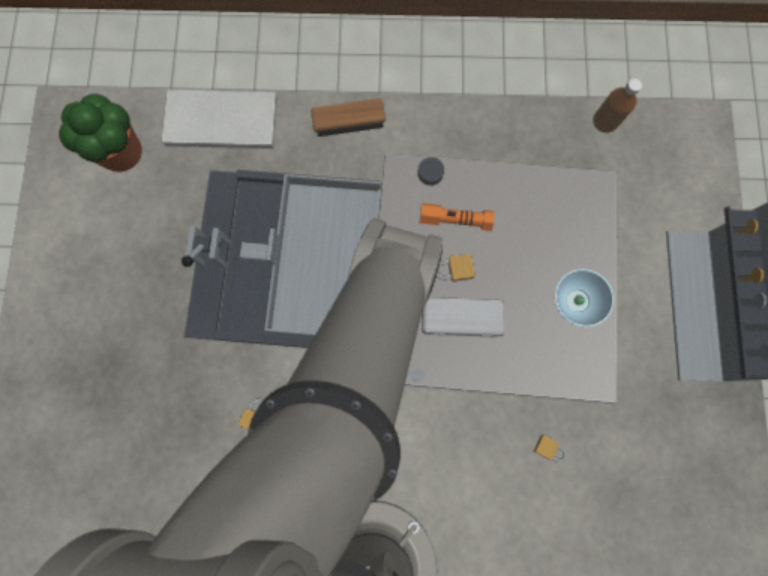

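```bash
python3 - <<'E'
from h import *
show()
im=get_image("scene"); P=cloud(im); D=P[...,:2]-O; S=np.stack([D@XS,D@YS],-1)*1000; Z=P[...,2]*1000
def proj(x,y,z):
    c=im["world_to_cam"]@np.r_[wd(x/1e3,y/1e3),z/1e3,1]; u=im["mtx"]@np.array([c[0],-c[1],-c[2]]); return np.round(u[:2]/u[2]),round(-c[2],3)
for z in (45,80,130,200,300): print(z,proj(-95,-44,z))
r0,c0=182,252
print(np.round(np.dstack([S[168:196:3,246:260:3],Z[168:196:3,246:260:3,None]])).astype(int).tolist())
cv2.imwrite("pics/crop3.png",cv2.resize(im["frame"][110:260,170:370,::-1],(800,600),interpolation=cv2.INTER_CUBIC))
E
```

```text
t 6.3 st [-95.4 -46.2] z 47.8 yaw err 0.01 tilt [ 0. -0.] F [ 0.5 -0.5  0. ] q [-0.56  0.38  0.59  2.19 -0.35  0.66  0.21]
45 (array([254., 192.]), np.float64(1.315))
80 (array([254., 186.]), np.float64(1.288))
130 (array([254., 176.]), np.float64(1.25))
200 (array([254., 160.]), np.float64(1.196))
300 (array([254., 136.]), np.float64(1.119))
[[[-66, -64, 193], [-65, -54, 195], [-69, -46, 193], [-70, -37, 193], [-55, -25, 210]], [[-35, -58, 213], [-55, -53, 193], [-56, -44, 194], [-42, -32, 210], [-60, -26, 193]], [[-24, -56, 212], [-27, -48, 210], [-29, -39, 209], [-29, -30, 212], [-30, -21, 213]], [[-14, -54, 210], [-13, -45, 213], [-18, -37, 209], [-19, -28, 209], [-20, -20, 211]], [[-6, -53, 206], [-11, -45, 202], [-9, -36, 206], [-8, -26, 209], [-9, -18, 209]], [[-16, -55, 181], [-15, -46, 184], [-10, -36, 191], [-8, -26, 195], [-9, -18, 196]], [[-122, -76, 41], [-17, -46, 168], [-16, -37, 171], [-15, -27, 173], [-15, -18, 175]], [[-112, -74, 37], [-72, -56, 87], [-71, -46, 90], [-113, -43, 42], [-118, -33, 39]], [[-94, -71, 43], [-97, -61, 42], [-104, -52, 36], [-103, -41, 39], [-103, -31, 41]], [[-84, -69, 40], [-87, -59, 39], [-85, -48, 43], [-90, -39, 38], [-91, -29, 39]]]
```

View pics/crop3.png

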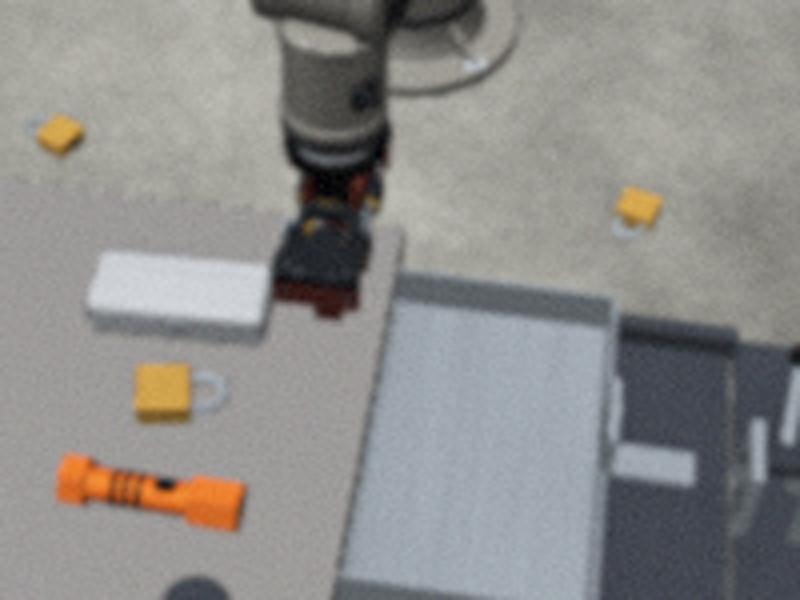

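The crop shows the fingertips at about z 88 mm, with the body bottom at about 168 mm. The reported TCP height is 48 mm, so the hand sits roughly 40 mm higher than it reports and passed over the case, which has not moved. I'll go down slowly here in free space and check by camera and by touch.

play_rows([
  {"dx": 0, "dy": 0, "dz": 0.5, "wx": 0, "wy": 0, "wz": 0, "hand": 3.5},
  {"dx": 0, "dy": 0, "dz": 0.5, "wx": 0, "wy": 0, "wz": 0, "hand": 3.5},
  {"dx": 0, "dy": 0, "dz": 0.5, "wx": 0, "wy": 0, "wz": 0, "hand": 3.5},
  {"dx": 0, "dy": 0, "dz": 0, "wx": 0, "wy": 0, "wz": 0, "hand": 3.5},
])

```text
time_s: 6.75
position: [0.4643, -0.0281, 0.0319]
orientation: [[0.062, 0.998, -0.002], [0.998, -0.062, -0.0], [-0.0, -0.002, -1.0]]
ft_force: [0.4, 0.2, 0.7]
gripper_width: 0.399
finger_force: 0.0
```

```bash
cat >> h.py <<'E'
def grip(lim=60):
    im=get_image("scene"); P=cloud(im); D=P[...,:2]-O; S=np.stack([D@XS,D@YS],-1)*1000; Z=P[...,2]*1000
    t=st(read_state()["position"])*1000
    m=(np.abs(S[...,0]-t[0])<110)&(np.abs(S[...,1]-t[1])<lim)&(Z>60)&(Z<260)
    b=m&(S[...,0]-t[0]>70)&(Z>100); f=m&(S[...,0]-t[0]<50)
    print("body front low z",np.round(np.percentile(Z[b],[1,5,50])) if b.any() else None,"finger low",np.round(np.sort(Z[f])[:8]))
    return im
E
python3 -c "
from h import *
show(); grip(35)"
```

```text
t 6.75 st [-96.1 -46. ] z 31.9 yaw err 0.02 tilt [-0.002 -0.   ] F [0.4 0.2 0.7] q [-0.54  0.41  0.57  2.2  -0.37  0.62  0.24]
body front low z [153. 156. 189.] finger low [71. 72. 75. 77. 77. 78. 79. 79.]
```

play_rows([
  {"dx": 0, "dy": 0, "dz": 0.8, "wx": 0, "wy": 0, "wz": 0, "hand": 3.5},
  {"dx": 0, "dy": 0, "dz": 0.8, "wx": 0, "wy": 0, "wz": 0, "hand": 3.5},
  {"dx": 0, "dy": 0, "dz": 0.6, "wx": 0, "wy": 0, "wz": 0, "hand": 3.5},
  {"dx": 0, "dy": 0, "dz": 0, "wx": 0, "wy": 0, "wz": 0, "hand": 3.5},
])

```text
time_s: 7.2
position: [0.4642, -0.028, 0.0098]
orientation: [[0.062, 0.998, -0.002], [0.998, -0.062, -0.0], [-0.0, -0.002, -1.0]]
ft_force: [-0.8, 0.5, -0.1]
gripper_width: 0.396
finger_force: 0.0
```

play_rows([
  {"dx": 0, "dy": 0, "dz": 0.2, "wx": 0, "wy": 0, "wz": 0, "hand": 3.5},
  {"dx": 0, "dy": 0, "dz": 0.1, "wx": 0, "wy": 0, "wz": 0, "hand": 3.5},
  {"dx": 0, "dy": 0, "dz": 0, "wx": 0, "wy": 0, "wz": 0, "hand": 3.5},
])

```text
time_s: 7.5
position: [0.4651, -0.0279, 0.0078]
orientation: [[0.062, 0.998, 0.0], [0.998, -0.062, 0.0], [0.0, 0.0, -1.0]]
ft_force: [0.1, -0.1, -0.1]
gripper_width: 0.399
finger_force: 0.0
```

play_rows([
  {"dx": 0, "dy": 0, "dz": 0.2, "wx": 0, "wy": 0, "wz": 0, "hand": 3.5},
  {"dx": 0, "dy": 0, "dz": 0.1, "wx": 0, "wy": 0, "wz": 0, "hand": 3.5},
  {"dx": 0, "dy": 0, "dz": 0, "wx": 0, "wy": 0, "wz": 0, "hand": 3.5},
])

```text
time_s: 7.8
position: [0.465, -0.0279, 0.0047]
orientation: [[0.062, 0.998, -0.0], [0.998, -0.062, 0.0], [0.0, -0.0, -1.0]]
ft_force: [-0.0, -0.7, -0.4]
gripper_width: 0.399
finger_force: 0.0
```

```bash
python3 -c "
from h import *
show(); grip(35)"
```

```text
t 7.8 st [-95.5 -45.7] z 4.7 yaw err 0.04 tilt [-0.  0.] F [-0.  -0.7 -0.4] q [-0.5   0.46  0.52  2.21 -0.43  0.56  0.28]
body front low z [125. 129. 162.] finger low [109. 110. 110. 110. 111. 128. 129. 129.]
```

Confirmed: actual height is the reported height plus about 41 mm. I'll hop back behind the case and push at the right height.

play_rows([
  {"dx": 0, "dy": 0, "dz": -3, "wx": 0, "wy": 0, "wz": 0, "hand": 3.5},
  {"dx": 0, "dy": 0, "dz": -3, "wx": 0, "wy": 0, "wz": 0, "hand": 3.5},
  {"dx": -4.6, "dy": 0, "dz": 0, "wx": 0, "wy": 0, "wz": 0, "hand": 3.5},
  {"dx": -4.6, "dy": 0, "dz": 0, "wx": 0, "wy": 0, "wz": 0, "hand": 3.5},
  {"dx": -4.6, "dy": 0, "dz": 0, "wx": 0, "wy": 0, "wz": 0, "hand": 3.5},
  {"dx": -4.6, "dy": 0, "dz": 0, "wx": 0, "wy": 0, "wz": 0, "hand": 3.5},
  {"dx": -4.6, "dy": 0, "dz": 0, "wx": 0, "wy": 0, "wz": 0, "hand": 3.5},
  {"dx": 0, "dy": 0, "dz": 0, "wx": 0, "wy": 0, "wz": 0, "hand": 3.5},
])

```text
time_s: 8.65
position: [0.4492, -0.2651, 0.0656]
orientation: [[0.072, 0.997, 0.001], [0.997, -0.072, -0.004], [-0.004, 0.002, -1.0]]
ft_force: [-0.0, 1.2, -0.0]
gripper_width: 0.395
finger_force: 0.0
```

play_rows([
  {"dx": 0, "dy": 0, "dz": 2, "wx": 0, "wy": 0, "wz": 0, "hand": 3.5},
  {"dx": 0, "dy": 0, "dz": 2, "wx": 0, "wy": 0, "wz": 0, "hand": 3.5},
  {"dx": 0, "dy": 0, "dz": 2, "wx": 0, "wy": 0, "wz": 0, "hand": 3.5},
  {"dx": 0, "dy": 0, "dz": 0, "wx": 0, "wy": 0, "wz": 0, "hand": 3.5},
  {"dx": 0, "dy": 0, "dz": 0, "wx": 0, "wy": 0, "wz": 0, "hand": 3.5},
])

```text
time_s: 9.15
position: [0.4507, -0.2571, 0.0049]
orientation: [[0.062, 0.998, -0.001], [0.998, -0.062, 0.0], [0.0, -0.001, -1.0]]
ft_force: [-0.0, -0.2, 0.1]
gripper_width: 0.4
finger_force: 0.0
```

```bash
python3 -c "
from h import *
show(-97,4,5); grip(35)"
```

```text
t 9.15 st [ -95.4 -275.4] z 4.9 yaw err 0.05 tilt [-0.001  0.   ] F [-0.  -0.2  0.1] q [-0.03  0.53  0.54  2.09 -0.46  0.63  0.77]
move tool cm [27.94 -0.13 -0.  ]
body front low z [127. 128. 162.] finger low [61. 63. 63. 64. 64. 64. 67. 68.]
```

play_rows([
  {"dx": 1.5, "dy": -0.1, "dz": 0, "wx": 0, "wy": 0, "wz": 0, "hand": 3.5},
  {"dx": 1.5, "dy": 0, "dz": 0, "wx": 0, "wy": 0, "wz": 0, "hand": 3.5},
  {"dx": 1.5, "dy": 0, "dz": 0, "wx": 0, "wy": 0, "wz": 0, "hand": 3.5},
  {"dx": 1.5, "dy": 0, "dz": 0, "wx": 0, "wy": 0, "wz": 0, "hand": 3.5},
  {"dx": 1.5, "dy": 0, "dz": 0, "wx": 0, "wy": 0, "wz": 0, "hand": 3.5},
  {"dx": 1.5, "dy": 0, "dz": 0, "wx": 0, "wy": 0, "wz": 0, "hand": 3.5},
  {"dx": 1.5, "dy": 0, "dz": 0, "wx": 0, "wy": 0, "wz": 0, "hand": 3.5},
  {"dx": 1.5, "dy": 0, "dz": 0, "wx": 0, "wy": 0, "wz": 0, "hand": 3.5},
])

```text
time_s: 10.0
position: [0.4584, -0.1376, 0.0061]
orientation: [[0.062, 0.998, 0.003], [0.998, -0.062, -0.001], [-0.0, 0.003, -1.0]]
ft_force: [-0.1, -1.3, -0.4]
gripper_width: 0.401
finger_force: 0.7
```

play_rows([
  {"dx": 1.2, "dy": 0, "dz": 0, "wx": 0, "wy": 0, "wz": 0, "hand": 3.5},
  {"dx": 1.2, "dy": 0, "dz": 0, "wx": 0, "wy": 0, "wz": 0, "hand": 3.5},
  {"dx": 1.2, "dy": 0, "dz": 0, "wx": 0, "wy": 0, "wz": 0, "hand": 3.5},
  {"dx": 1.2, "dy": 0, "dz": 0, "wx": 0, "wy": 0, "wz": 0, "hand": 3.5},
  {"dx": 1.2, "dy": 0, "dz": 0, "wx": 0, "wy": 0, "wz": 0, "hand": 3.5},
  {"dx": 1.2, "dy": 0, "dz": 0, "wx": 0, "wy": 0, "wz": 0, "hand": 3.5},
  {"dx": 1, "dy": 0, "dz": 0, "wx": 0, "wy": 0, "wz": 0, "hand": 3.5},
  {"dx": 1, "dy": 0, "dz": 0, "wx": 0, "wy": 0, "wz": 0, "hand": 3.5},
])

```text
time_s: 10.8
position: [0.4628, -0.045, 0.0047]
orientation: [[0.062, 0.998, -0.0], [0.998, -0.062, -0.0], [-0.0, -0.0, -1.0]]
ft_force: [1.2, -3.6, 2.5]
gripper_width: 0.403
finger_force: 1.5
```

```bash
cat >> h.py <<'E'
def strip(im,x0,x1,y0,y1,dy=15,zmin=44,zmax=95):
    P=cloud(im); D=P[...,:2]-O; S=np.stack([D@XS,D@YS],-1)*1000; Z=P[...,2]*1000
    for y in np.arange(y0,y1,dy):
        q=(S[...,0]>x0)&(S[...,0]<x1)&(S[...,1]>=y)&(S[...,1]<y+dy)&(Z>zmin)&(Z<zmax)
        if q.sum()>2: print(y,q.sum(),"z",np.round(np.percentile(Z[q],[50,98])),"x",np.round(np.percentile(S[q][:,0],[3,97])))
E
python3 -c "
from h import *
show(-97,4,5); strip(grip(35),-145,-45,-300,185)"
```

```text
t 10.8 st [-96.6 -62.9] z 4.7 yaw err 0.05 tilt [-0. -0.] F [ 1.2 -3.6  2.5] q [-0.49  0.47  0.56  2.22 -0.47  0.57  0.36]
move tool cm [ 6.69 -0.04 -0.03]
body front low z [126. 128. 163.] finger low [60. 60. 62. 64. 65. 65. 65. 66.]
-300 5 z [45. 46.] x [-138.  -52.]
-285 8 z [44. 45.] x [-127.  -65.]
-270 7 z [45. 46.] x [-133.  -55.]
-255 6 z [45. 47.] x [-119.  -56.]
-240 4 z [44. 45.] x [-125.  -50.]
-225 11 z [45. 47.] x [-136.  -49.]
-210 8 z [45. 48.] x [-144.  -48.]
-195 10 z [45. 46.] x [-130.  -64.]
-180 4 z [44. 46.] x [-134.  -85.]
-165 5 z [46. 48.] x [-136.  -57.]
-150 7 z [45. 46.] x [-136.  -64.]
-135 6 z [45. 46.] x [-112.  -47.]
-120 5 z [44. 45.] x [-78. -52.]
-105 3 z [45. 46.] x [-77. -46.]
-90 4 z [45. 52.] x [-73. -59.]
-75 10 z [50. 58.] x [-74. -51.]
-60 14 z [52. 67.] x [-73. -60.]
-45 74 z [79. 83.] x [-120.  -58.]
-30 92 z [80. 84.] x [-119.  -60.]
-15 96 z [79. 84.] x [-119.  -58.]
0 94 z [80. 84.] x [-119.  -61.]
15 96 z [80. 84.] x [-120.  -59.]
30 95 z [80. 84.] x [-121.  -60.]
45 95 z [79. 84.] x [-121.  -61.]
60 98 z [79. 83.] x [-120.  -60.]
75 95 z [80. 84.] x [-121.  -61.]
90 37 z [77. 82.] x [-119.  -62.]
180 44 z [70. 74.] x [-137.  -47.]
```

play_rows([
  {"dx": 1, "dy": 0, "dz": 0, "wx": 0, "wy": 0, "wz": 0, "hand": 3.5},
  {"dx": 1, "dy": 0, "dz": 0, "wx": 0, "wy": 0, "wz": 0, "hand": 3.5},
  {"dx": 1, "dy": 0, "dz": 0, "wx": 0, "wy": 0, "wz": 0, "hand": 3.5},
  {"dx": 1, "dy": 0, "dz": 0, "wx": 0, "wy": 0, "wz": 0, "hand": 3.5},
  {"dx": 0.9, "dy": 0, "dz": 0, "wx": 0, "wy": 0, "wz": 0, "hand": 3.5},
  {"dx": 0.9, "dy": 0, "dz": 0, "wx": 0, "wy": 0, "wz": 0, "hand": 3.5},
  {"dx": 0.9, "dy": 0, "dz": 0, "wx": 0, "wy": 0, "wz": 0, "hand": 3.5},
  {"dx": 0, "dy": 0, "dz": 0, "wx": 0, "wy": 0, "wz": 0, "hand": 3.5},
])

```text
time_s: 11.65
position: [0.4672, 0.0226, 0.0047]
orientation: [[0.06, 0.998, 0.0], [0.998, -0.06, 0.001], [0.001, -0.0, -1.0]]
ft_force: [0.4, 0.5, 0.4]
gripper_width: 0.395
finger_force: 0.0
```

```bash
python3 -c "
from h import *
show(0,-225,80); strip(grip(35),-145,-45,-20,200)"
```

```text
t 11.65 st [-96.4   4.8] z 4.7 yaw err 0.15 tilt [0.    0.001] F [0.4 0.5 0.4] q [-0.64  0.48  0.57  2.21 -0.47  0.57  0.22]
move tool cm [-23.     9.58  -7.54]
body front low z [124. 129. 163.] finger low [60. 61. 61. 61. 62. 62. 63. 63.]
-20 6 z [47. 59.] x [-71. -48.]
-5 8 z [53. 59.] x [-72. -68.]
10 15 z [56. 65.] x [-72. -61.]
25 59 z [69. 73.] x [-117.  -59.]
40 90 z [71. 74.] x [-121.  -61.]
55 88 z [71. 75.] x [-118.  -59.]
70 93 z [70. 75.] x [-120.  -60.]
85 88 z [70. 74.] x [-120.  -59.]
100 89 z [70. 75.] x [-120.  -60.]
115 91 z [70. 74.] x [-121.  -60.]
130 91 z [71. 74.] x [-119.  -60.]
145 89 z [70. 74.] x [-121.  -60.]
160 24 z [66. 71.] x [-118.  -63.]
175 44 z [70. 74.] x [-138.  -48.]
```

The case lies flat in the tray, top at z 70 mm and back end at y about 17 mm. The padlock is next.

play_rows([
  {"dx": -0.5, "dy": 0, "dz": -3, "wx": 0, "wy": 0, "wz": 0, "hand": 1.5},
  {"dx": 0, "dy": 0, "dz": -3, "wx": 0, "wy": 0, "wz": 0, "hand": 1.5},
  {"dx": -4.5, "dy": 1.9, "dz": 0, "wx": 0, "wy": 0, "wz": 0, "hand": 1.5},
  {"dx": -4.5, "dy": 1.9, "dz": 0, "wx": 0, "wy": 0, "wz": 0, "hand": 1.5},
  {"dx": -4.5, "dy": 1.9, "dz": 0, "wx": 0, "wy": 0, "wz": 0, "hand": 1.5},
  {"dx": -4.5, "dy": 1.9, "dz": 0, "wx": 0, "wy": 0, "wz": 0, "hand": 1.5},
  {"dx": -4.5, "dy": 1.9, "dz": 0, "wx": 0, "wy": 0, "wz": 0, "hand": 1.5},
  {"dx": 0, "dy": 0, "dz": 0, "wx": 0, "wy": 0, "wz": 0, "hand": 1.5},
])

```text
time_s: 12.5
position: [0.548, -0.2233, 0.0657]
orientation: [[0.071, 0.997, 0.003], [0.997, -0.071, -0.005], [-0.005, 0.003, -1.0]]
ft_force: [-1.0, 0.1, -0.1]
gripper_width: 0.171
finger_force: 0.0
```

play_rows([
  {"dx": 0, "dy": 0, "dz": 2, "wx": 0, "wy": 0, "wz": 0, "hand": 1.5},
  {"dx": 0, "dy": 0, "dz": 2, "wx": 0, "wy": 0, "wz": 0, "hand": 1.5},
  {"dx": 0, "dy": 0, "dz": 2, "wx": 0, "wy": 0, "wz": 0, "hand": 1.5},
  {"dx": 0, "dy": 0, "dz": 0, "wx": 0, "wy": 0, "wz": 0, "hand": 1.5},
  {"dx": 0, "dy": 0, "dz": 0, "wx": 0, "wy": 0, "wz": 0, "hand": 1.5},
])

```text
time_s: 13.0
position: [0.5473, -0.2142, 0.0049]
orientation: [[0.062, 0.998, -0.001], [0.998, -0.062, 0.0], [0.0, -0.001, -1.0]]
ft_force: [0.8, 0.1, 0.7]
gripper_width: 0.173
finger_force: 0.0
```

```bash
python3 -c "
from h import *
show(0,5,5); strip(grip(35),-50,50,-250,-80,10,46,80)"
```

```text
t 13.0 st [  -1.7 -226.5] z 4.9 yaw err 0.03 tilt [-0.001  0.   ] F [0.8 0.1 0.7] q [-0.16  0.63  0.57  1.93 -0.5   0.72  0.65]
move tool cm [23.15  0.18 -0.  ]
body front low z [126. 130. 164.] finger low [60. 61. 61. 61. 62. 62. 63. 63.]
-230 7 z [62. 72.] x [-11.  13.]
-220 17 z [63. 76.] x [-17.  14.]
-200 13 z [63. 67.] x [-17.  14.]
-190 41 z [64. 68.] x [-15.  27.]
-180 44 z [65. 69.] x [-18.  27.]
-170 45 z [64. 68.] x [-21.  23.]
-160 47 z [63. 68.] x [-21.  21.]
-150 21 z [55. 64.] x [-23.  19.]
-140 20 z [55. 60.] x [-27.  11.]
-130 20 z [55. 60.] x [-21.   5.]
```

play_rows([
  {"dx": 1.5, "dy": 0.4, "dz": 0, "wx": 0, "wy": 0, "wz": 0, "hand": 1.5},
  {"dx": 1.5, "dy": 0, "dz": 0, "wx": 0, "wy": 0, "wz": 0, "hand": 1.5},
  {"dx": 1.5, "dy": 0, "dz": 0, "wx": 0, "wy": 0, "wz": 0, "hand": 1.5},
  {"dx": 1.5, "dy": 0, "dz": 0, "wx": 0, "wy": 0, "wz": 0, "hand": 1.5},
  {"dx": 1.5, "dy": 0, "dz": 0, "wx": 0, "wy": 0, "wz": 0, "hand": 1.5},
  {"dx": 1.5, "dy": 0, "dz": 0, "wx": 0, "wy": 0, "wz": 0, "hand": 1.5},
  {"dx": 1.5, "dy": 0, "dz": 0, "wx": 0, "wy": 0, "wz": 0, "hand": 1.5},
  {"dx": 1.5, "dy": 0, "dz": 0, "wx": 0, "wy": 0, "wz": 0, "hand": 1.5},
])

```text
time_s: 13.85
position: [0.5591, -0.0936, 0.0048]
orientation: [[0.062, 0.998, -0.0], [0.998, -0.062, -0.0], [-0.0, -0.0, -1.0]]
ft_force: [0.8, -2.5, 2.5]
gripper_width: 0.172
finger_force: 1.4
```

```bash
python3 -c "
from h import *
show(2,5,5); strip(grip(35),-50,50,-120,180,10,46,80)"
```

```text
t 13.85 st [   2.5 -105.5] z 4.8 yaw err 0.04 tilt [-0. -0.] F [ 0.8 -2.5  2.5] q [-0.38  0.61  0.58  1.98 -0.51  0.7   0.46]
move tool cm [11.05 -0.05 -0.02]
body front low z [127. 129. 165.] finger low [61. 61. 61. 62. 62. 62. 62. 62.]
-100 4 z [64. 65.] x [-13.   6.]
-90 43 z [65. 68.] x [-14.  28.]
-80 46 z [65. 68.] x [-15.  28.]
-70 47 z [64. 67.] x [-16.  28.]
-60 44 z [63. 68.] x [-13.  27.]
-50 15 z [55. 57.] x [-11.  29.]
-40 18 z [56. 59.] x [-13.  24.]
-30 15 z [56. 60.] x [-8. 17.]
```

play_rows([
  {"dx": 1.5, "dy": 0.2, "dz": 0, "wx": 0, "wy": 0, "wz": 0, "hand": 1.5},
  {"dx": 1.5, "dy": 0, "dz": 0, "wx": 0, "wy": 0, "wz": 0, "hand": 1.5},
  {"dx": 1.5, "dy": 0, "dz": 0, "wx": 0, "wy": 0, "wz": 0, "hand": 1.5},
  {"dx": 1.5, "dy": 0, "dz": 0, "wx": 0, "wy": 0, "wz": 0, "hand": 1.5},
  {"dx": 1.3, "dy": 0, "dz": 0, "wx": 0, "wy": 0, "wz": 0, "hand": 1.5},
  {"dx": 1.3, "dy": 0, "dz": 0, "wx": 0, "wy": 0, "wz": 0, "hand": 1.5},
  {"dx": 1.3, "dy": 0, "dz": 0, "wx": 0, "wy": 0, "wz": 0, "hand": 1.5},
  {"dx": 1.3, "dy": 0, "dz": 0, "wx": 0, "wy": 0, "wz": 0, "hand": 1.5},
])

```text
time_s: 14.7
position: [0.5679, 0.0179, 0.0047]
orientation: [[0.062, 0.998, -0.0], [0.998, -0.062, 0.0], [0.0, -0.0, -1.0]]
ft_force: [-0.2, -0.7, -0.5]
gripper_width: 0.172
finger_force: 0.4
```

```bash
python3 -c "
from h import *
show(97,-250,5); strip(grip(35),-45,50,-10,180,10,35,80)"
```

```text
t 14.7 st [4.4 6.4] z 4.7 yaw err 0.03 tilt [-0.  0.] F [-0.2 -0.7 -0.5] q [-0.58  0.61  0.59  1.98 -0.52  0.7   0.27]
move tool cm [-25.65   9.25  -0.04]
body front low z [126. 128. 164.] finger low [60. 61. 61. 61. 61. 61. 61. 61.]
-10 16 z [41. 43.] x [27. 49.]
0 4 z [40. 43.] x [30. 48.]
30 40 z [61. 65.] x [-13.  30.]
40 49 z [58. 62.] x [-12.  31.]
50 49 z [56. 59.] x [-15.  30.]
60 29 z [45. 56.] x [-13.  31.]
70 18 z [40. 47.] x [-7. 30.]
80 18 z [39. 42.] x [-4. 29.]
90 5 z [37. 38.] x [-20.  39.]
120 4 z [36. 37.] x [-30.  21.]
130 5 z [37. 38.] x [-26.  25.]
150 4 z [36. 36.] x [-11.  26.]
170 3 z [36. 36.] x [-7. 21.]
```

play_rows([
  {"dx": 0.7, "dy": 0, "dz": 0, "wx": 0, "wy": 0, "wz": 0, "hand": 1.5},
  {"dx": 0, "dy": 0, "dz": 0, "wx": 0, "wy": 0, "wz": 0, "hand": 1.5},
  {"dx": 0, "dy": 0, "dz": 0, "wx": 0, "wy": 0, "wz": 0, "hand": 1.5},
])

```text
time_s: 15.05
position: [0.5684, 0.0236, 0.0048]
orientation: [[0.062, 0.998, -0.0], [0.998, -0.062, -0.0], [-0.0, -0.0, -1.0]]
ft_force: [0.0, 0.4, -0.1]
gripper_width: 0.172
finger_force: 0.0
```

```bash
python3 -c "
from h import *
show(97,-250,5); strip(grip(35),-45,50,-10,200,10,35,80)"
```

```text
t 15.05 st [ 4.5 12.1] z 4.8 yaw err 0.02 tilt [-0. -0.] F [ 0.   0.4 -0.1] q [-0.59  0.61  0.59  1.98 -0.52  0.7   0.26]
move tool cm [-2.621e+01  9.240e+00 -2.000e-02]
body front low z [126. 130. 165.] finger low [63. 66. 67. 67. 67. 69. 70. 70.]
-10 16 z [41. 44.] x [27. 50.]
0 4 z [40. 43.] x [32. 48.]
20 5 z [37. 44.] x [26. 28.]
30 14 z [53. 57.] x [-14.  29.]
40 49 z [54. 59.] x [-15.  29.]
50 46 z [55. 59.] x [-12.  30.]
60 37 z [54. 58.] x [-12.  30.]
70 18 z [46. 48.] x [-11.  41.]
80 19 z [45. 49.] x [-11.  24.]
90 13 z [45. 49.] x [-5. 17.]
100 3 z [36. 37.] x [-30.  15.]
150 4 z [35. 37.] x [-20.  31.]
160 3 z [36. 36.] x [-10.  -2.]
170 4 z [35. 39.] x [-41.  -1.]
180 45 z [65. 79.] x [-44.  48.]
190 20 z [52. 57.] x [-12.  15.]
```

The padlock is flat, top at z 54 mm. The flashlight is next.

play_rows([
  {"dx": -0.5, "dy": 0, "dz": -3, "wx": 0, "wy": 0, "wz": 0, "hand": 0.5},
  {"dx": 0, "dy": 0, "dz": -3, "wx": 0, "wy": 0, "wz": 0, "hand": 0.5},
  {"dx": -4.3, "dy": 1.55, "dz": 0, "wx": 0, "wy": 0, "wz": 0, "hand": 0.5},
  {"dx": -4.3, "dy": 1.55, "dz": 0, "wx": 0, "wy": 0, "wz": 0, "hand": 0.5},
  {"dx": -4.3, "dy": 1.55, "dz": 0, "wx": 0, "wy": 0, "wz": 0, "hand": 0.5},
  {"dx": -4.3, "dy": 1.55, "dz": 0, "wx": 0, "wy": 0, "wz": 0, "hand": 0.5},
  {"dx": -4.3, "dy": 1.55, "dz": 0, "wx": 0, "wy": 0, "wz": 0, "hand": 0.5},
  {"dx": -4.2, "dy": 1.5, "dz": 0, "wx": 0, "wy": 0, "wz": 0, "hand": 0.5},
])

```text
time_s: 15.9
position: [0.6445, -0.2459, 0.0648]
orientation: [[0.063, 0.998, 0.0], [0.998, -0.063, 0.0], [0.0, 0.0, -1.0]]
ft_force: [0.1, 0.4, 0.8]
gripper_width: 0.053
finger_force: 0.0
```

play_rows([
  {"dx": 0, "dy": 0, "dz": 0, "wx": 0, "wy": 0, "wz": 0, "hand": 0.5},
  {"dx": 0, "dy": 0, "dz": 2, "wx": 0, "wy": 0, "wz": 0, "hand": 0.5},
  {"dx": 0, "dy": 0, "dz": 2, "wx": 0, "wy": 0, "wz": 0, "hand": 0.5},
  {"dx": 0, "dy": 0, "dz": 2, "wx": 0, "wy": 0, "wz": 0, "hand": 0.5},
  {"dx": 0, "dy": 0, "dz": 0, "wx": 0, "wy": 0, "wz": 0, "hand": 0.5},
  {"dx": 0, "dy": 0, "dz": 0, "wx": 0, "wy": 0, "wz": 0, "hand": 0.5},
])

```text
time_s: 16.5
position: [0.6442, -0.2433, 0.0049]
orientation: [[0.062, 0.998, -0.001], [0.998, -0.062, 0.0], [0.0, -0.001, -1.0]]
ft_force: [0.0, 0.2, 0.6]
gripper_width: 0.059
finger_force: 0.0
```

```bash
python3 -c "
from h import *
show(97,5,5); strip(grip(35),60,140,-250,-50,10,50,80)"
```

```text
t 16.5 st [  96.9 -249.5] z 4.9 yaw err 0.02 tilt [-0.001  0.   ] F [0.  0.2 0.6] q [-0.11  0.77  0.58  1.67 -0.53  0.86  0.63]
move tool cm [2.545e+01 2.000e-02 0.000e+00]
body front low z [125. 129. 166.] finger low [61. 62. 62. 63. 63. 64. 64. 65.]
-250 24 z [65. 78.] x [ 89. 110.]
-240 6 z [63. 72.] x [ 89. 109.]
-230 22 z [74. 79.] x [ 88. 116.]
-220 34 z [73. 79.] x [ 89. 118.]
-210 42 z [70. 79.] x [ 87. 116.]
-200 27 z [70. 75.] x [ 91. 112.]
-190 29 z [71. 75.] x [ 91. 112.]
-180 28 z [70. 74.] x [ 93. 112.]
-170 29 z [70. 74.] x [ 90. 114.]
-160 29 z [68. 76.] x [ 95. 113.]
-150 28 z [70. 79.] x [ 92. 114.]
-140 32 z [69. 76.] x [ 93. 115.]
-130 30 z [71. 79.] x [ 91. 119.]
-120 37 z [75. 80.] x [ 90. 121.]
-110 36 z [74. 79.] x [ 92. 122.]
-100 39 z [75. 80.] x [ 92. 120.]
-90 29 z [66. 78.] x [ 90. 120.]
```

play_rows([
  {"dx": 1.5, "dy": 0.2, "dz": 0, "wx": 0, "wy": 0, "wz": 0, "hand": 0.5},
  {"dx": 1.2, "dy": 0, "dz": 0, "wx": 0, "wy": 0, "wz": 0, "hand": 0.5},
  {"dx": 1.2, "dy": 0, "dz": 0, "wx": 0, "wy": 0, "wz": 0, "hand": 0.5},
  {"dx": 1.2, "dy": 0, "dz": 0, "wx": 0, "wy": 0, "wz": 0, "hand": 0.5},
  {"dx": 1.2, "dy": 0, "dz": 0, "wx": 0, "wy": 0, "wz": 0, "hand": 0.5},
  {"dx": 1.2, "dy": 0, "dz": 0, "wx": 0, "wy": 0, "wz": 0, "hand": 0.5},
  {"dx": 1.2, "dy": 0, "dz": 0, "wx": 0, "wy": 0, "wz": 0, "hand": 0.5},
  {"dx": 1.2, "dy": 0, "dz": 0, "wx": 0, "wy": 0, "wz": 0, "hand": 0.5},
])

```text
time_s: 17.35
position: [0.6526, -0.1437, 0.0047]
orientation: [[0.062, 0.998, -0.0], [0.998, -0.062, -0.0], [-0.0, -0.0, -1.0]]
ft_force: [0.1, -3.9, 3.0]
gripper_width: 0.054
finger_force: 1.6
```

```bash
python3 -c "
from h import *
show(97,5,5); strip(grip(35),60,140,-160,50,10,50,80)"
```

```text
t 17.35 st [  99.1 -149.7] z 4.7 yaw err 0.04 tilt [-0. -0.] F [ 0.1 -3.9  3. ] q [-0.28  0.74  0.59  1.73 -0.53  0.83  0.5 ]
move tool cm [15.47 -0.19 -0.03]
body front low z [127. 129. 165.] finger low [60. 60. 61. 61. 61. 62. 62. 62.]
-140 30 z [72. 80.] x [ 91. 116.]
-130 40 z [73. 78.] x [ 87. 117.]
-120 34 z [67. 76.] x [ 89. 112.]
-110 27 z [69. 74.] x [ 91. 111.]
-100 29 z [70. 75.] x [ 88. 112.]
-90 27 z [70. 75.] x [ 89. 111.]
-80 31 z [70. 75.] x [ 90. 112.]
-70 29 z [69. 77.] x [ 92. 111.]
-60 29 z [70. 77.] x [ 94. 111.]
-50 30 z [70. 75.] x [ 87. 111.]
-40 35 z [73. 79.] x [ 88. 118.]
-30 39 z [74. 79.] x [ 88. 117.]
-20 41 z [76. 79.] x [ 89. 116.]
-10 41 z [73. 79.] x [ 86. 118.]
0 6 z [60. 72.] x [ 88. 108.]
```

play_rows([
  {"dx": 1.3, "dy": 0, "dz": 0, "wx": 0, "wy": 0, "wz": 0, "hand": 0.5},
  {"dx": 1.3, "dy": 0, "dz": 0, "wx": 0, "wy": 0, "wz": 0, "hand": 0.5},
  {"dx": 1.3, "dy": 0, "dz": 0, "wx": 0, "wy": 0, "wz": 0, "hand": 0.5},
  {"dx": 1.3, "dy": 0, "dz": 0, "wx": 0, "wy": 0, "wz": 0, "hand": 0.5},
  {"dx": 1.3, "dy": 0, "dz": 0, "wx": 0, "wy": 0, "wz": 0, "hand": 0.5},
  {"dx": 1.3, "dy": 0, "dz": 0, "wx": 0, "wy": 0, "wz": 0, "hand": 0.5},
  {"dx": 1.3, "dy": 0, "dz": 0, "wx": 0, "wy": 0, "wz": 0, "hand": 0.5},
  {"dx": 1.3, "dy": 0, "dz": 0, "wx": 0, "wy": 0, "wz": 0, "hand": 0.5},
])

```text
time_s: 18.2
position: [0.6591, -0.0399, 0.0048]
orientation: [[0.062, 0.998, -0.0], [0.998, -0.062, 0.0], [0.0, -0.0, -1.0]]
ft_force: [0.4, -1.9, 0.9]
gripper_width: 0.058
finger_force: 1.1
```

play_rows([
  {"dx": 1.2, "dy": 0, "dz": 0, "wx": 0, "wy": 0, "wz": 0, "hand": 0.5},
  {"dx": 1.2, "dy": 0, "dz": 0, "wx": 0, "wy": 0, "wz": 0, "hand": 0.5},
  {"dx": 1.2, "dy": 0, "dz": 0, "wx": 0, "wy": 0, "wz": 0, "hand": 0.5},
  {"dx": 1, "dy": 0, "dz": 0, "wx": 0, "wy": 0, "wz": 0, "hand": 0.5},
  {"dx": 0.9, "dy": 0, "dz": 0, "wx": 0, "wy": 0, "wz": 0, "hand": 0.5},
  {"dx": 0.3, "dy": 0, "dz": 0, "wx": 0, "wy": 0, "wz": 0, "hand": 0.5},
  {"dx": 0, "dy": 0, "dz": 0, "wx": 0, "wy": 0, "wz": 0, "hand": 0.5},
])

```text
time_s: 18.9
position: [0.6627, 0.0178, 0.0047]
orientation: [[0.061, 0.998, -0.0], [0.998, -0.061, 0.0], [0.0, -0.0, -1.0]]
ft_force: [-0.2, -0.5, -0.8]
gripper_width: 0.058
finger_force: 0.0
```

```bash
python3 -c "
from h import *
show(0,150,50); im=grip(35); strip(im,60,140,-20,200,10,42,80); print('tab'); strip(im,-35,35,175,230,5,85,125); strip(im,-40,40,180,300,5,60,125)"
```

```text
t 18.9 st [99.1 12.2] z 4.7 yaw err 0.08 tilt [-0.  0.] F [-0.2 -0.5 -0.8] q [-0.53  0.74  0.6   1.74 -0.54  0.83  0.26]
move tool cm [13.79 -9.89 -4.52]
body front low z [125. 129. 166.] finger low [60. 61. 62. 62. 63. 63. 64. 64.]
-20 5 z [42. 45.] x [133. 139.]
30 10 z [67. 71.] x [ 88. 109.]
40 34 z [60. 66.] x [ 87. 115.]
50 30 z [60. 64.] x [ 89. 110.]
60 30 z [59. 65.] x [ 87. 111.]
70 31 z [60. 65.] x [ 89. 110.]
80 30 z [60. 65.] x [ 88. 110.]
90 29 z [61. 68.] x [ 93. 111.]
100 30 z [60. 68.] x [ 93. 110.]
110 30 z [60. 67.] x [ 90. 111.]
120 37 z [61. 69.] x [ 90. 117.]
130 41 z [65. 70.] x [ 88. 118.]
140 43 z [65. 70.] x [ 87. 118.]
150 39 z [64. 69.] x [ 89. 116.]
160 11 z [67. 70.] x [ 90. 115.]
180 48 z [69. 73.] x [ 63. 137.]
tab
180 40 z [113. 117.] x [-25.  30.]
185 29 z [116. 118.] x [-27.  33.]
180 62 z [ 99. 117.] x [-26.  35.]
185 32 z [115. 118.] x [-27.  33.]
285 3 z [77. 79.] x [-1.  5.]
290 50 z [86. 91.] x [-26.  29.]
295 28 z [87. 92.] x [-24.  30.]
```

All three are flat in the tray. Next I push the tab.

play_rows([
  {"dx": -0.5, "dy": 0, "dz": -3, "wx": 0, "wy": 0, "wz": 0, "hand": 2},
  {"dx": 0, "dy": 0, "dz": -3, "wx": 0, "wy": 0, "wz": 0, "hand": 2},
  {"dx": 3.5, "dy": -2.5, "dz": 0, "wx": 0, "wy": 0, "wz": 0, "hand": 2},
  {"dx": 3.5, "dy": -2.5, "dz": 0, "wx": 0, "wy": 0, "wz": 0, "hand": 2},
  {"dx": 3.5, "dy": -2.5, "dz": 0, "wx": 0, "wy": 0, "wz": 0, "hand": 2},
  {"dx": 3.5, "dy": -2.4, "dz": 0, "wx": 0, "wy": 0, "wz": 0, "hand": 2},
  {"dx": 0, "dy": 0, "dz": 1.4, "wx": 0, "wy": 0, "wz": 0, "hand": 2},
  {"dx": 0, "dy": 0, "dz": 0, "wx": 0, "wy": 0, "wz": 0, "hand": 2},
])

```text
time_s: 19.75
position: [0.5708, 0.1584, 0.0496]
orientation: [[0.06, 0.998, -0.002], [0.998, -0.06, -0.0], [-0.001, -0.002, -1.0]]
ft_force: [-0.2, -1.3, -0.6]
gripper_width: 0.229
finger_force: 0.0
```

play_rows([
  {"dx": 1.2, "dy": 0, "dz": 0, "wx": 0, "wy": 0, "wz": 0, "hand": 2},
  {"dx": 1.2, "dy": 0, "dz": 0, "wx": 0, "wy": 0, "wz": 0, "hand": 2},
  {"dx": 1, "dy": 0, "dz": 0, "wx": 0, "wy": 0, "wz": 0, "hand": 2},
  {"dx": 1, "dy": 0, "dz": 0, "wx": 0, "wy": 0, "wz": 0, "hand": 2},
  {"dx": 1, "dy": 0, "dz": 0, "wx": 0, "wy": 0, "wz": 0, "hand": 2},
  {"dx": 1, "dy": 0, "dz": 0, "wx": 0, "wy": 0, "wz": 0, "hand": 2},
  {"dx": 1, "dy": 0, "dz": 0, "wx": 0, "wy": 0, "wz": 0, "hand": 2},
  {"dx": 0, "dy": 0, "dz": 0, "wx": 0, "wy": 0, "wz": 0, "hand": 2},
])

```text
time_s: 20.55
position: [0.5779, 0.2326, 0.0511]
orientation: [[0.061, 0.998, 0.001], [0.998, -0.061, 0.0], [0.0, 0.001, -1.0]]
ft_force: [-0.1, -0.7, 0.5]
gripper_width: 0.227
finger_force: 0.0
```

```bash
python3 -c "
from h import *
show(0,247,50); im=grip(35); strip(im,-135,-60,175,280,5,60,80)"
```

```text
t 20.55 st [  1.  221.3] z 51.1 yaw err 0.06 tilt [0.001 0.   ] F [-0.1 -0.7  0.5] q [-0.95  0.63  0.66  1.83 -0.5   0.85 -0.11]
move tool cm [ 2.57 -0.09  0.11]
body front low z [173. 176. 211.] finger low [60. 60. 61. 61. 62. 62. 63. 63.]
175 26 z [70. 73.] x [-121.  -61.]
180 26 z [70. 74.] x [-122.  -63.]
185 24 z [71. 74.] x [-115.  -62.]
190 27 z [70. 75.] x [-119.  -63.]
195 16 z [71. 73.] x [-112.  -61.]
```

play_rows([
  {"dx": 0.8, "dy": 0, "dz": 0, "wx": 0, "wy": 0, "wz": 0, "hand": 2},
  {"dx": 0.8, "dy": 0, "dz": 0, "wx": 0, "wy": 0, "wz": 0, "hand": 2},
  {"dx": 0.5, "dy": 0, "dz": 0, "wx": 0, "wy": 0, "wz": 0, "hand": 2},
  {"dx": 0, "dy": 0, "dz": 0, "wx": 0, "wy": 0, "wz": 0, "hand": 2},
])

```text
time_s: 21.0
position: [0.5785, 0.2527, 0.0509]
orientation: [[0.062, 0.998, 0.001], [0.998, -0.062, -0.0], [-0.0, 0.001, -1.0]]
ft_force: [1.8, -2.2, 0.8]
gripper_width: 0.228
finger_force: 1.0
```

play_rows([
  {"dx": 0.3, "dy": 0, "dz": 0, "wx": 0, "wy": 0, "wz": 0, "hand": 2},
  {"dx": 0, "dy": 0, "dz": 0, "wx": 0, "wy": 0, "wz": 0, "hand": 2},
])

```text
time_s: 21.2
position: [0.5785, 0.2529, 0.0509]
orientation: [[0.064, 0.998, -0.0], [0.998, -0.064, -0.003], [-0.003, 0.0, -1.0]]
ft_force: [0.0, -6.8, 2.7]
gripper_width: 0.229
finger_force: 3.8
```

```bash
python3 -c "
from h import *
show(0,247,50)"
```

```text
t 21.2 st [  0.3 241.6] z 50.9 yaw err -0.07 tilt [-0.    -0.003] F [ 0.  -6.8  2.7] q [-0.98  0.64  0.66  1.8  -0.5   0.87 -0.15]
move tool cm [ 0.54 -0.03  0.09]
```

play_rows([
  {"dx": 0.4, "dy": 0, "dz": 0, "wx": 0, "wy": 0, "wz": 0, "hand": 2},
  {"dx": 0, "dy": 0, "dz": 0, "wx": 0, "wy": 0, "wz": 0, "hand": 2},
])

```text
time_s: 21.4
position: [0.5784, 0.2527, 0.0509]
orientation: [[0.066, 0.998, -0.002], [0.998, -0.066, -0.007], [-0.007, -0.001, -1.0]]
ft_force: [-3.1, -15.8, 6.5]
gripper_width: 0.226
finger_force: 7.7
```

play_rows([
  {"dx": 0.4, "dy": 0, "dz": 0, "wx": 0, "wy": 0, "wz": 0, "hand": 2},
  {"dx": 0, "dy": 0, "dz": 0, "wx": 0, "wy": 0, "wz": 0, "hand": 2},
])

```text
time_s: 21.6
position: [0.5783, 0.2526, 0.0509]
orientation: [[0.068, 0.998, -0.003], [0.998, -0.068, -0.011], [-0.011, -0.002, -1.0]]
ft_force: [-4.9, -24.1, 10.5]
gripper_width: 0.231
finger_force: 11.7
```

```bash
python3 -c "
from h import *
show(0,247,50)"
```

```text
t 21.6 st [1.000e-01 2.413e+02] z 50.9 yaw err -0.34 tilt [-0.003 -0.011] F [ -4.9 -24.1  10.5] q [-0.98  0.65  0.66  1.8  -0.49  0.87 -0.16]
move tool cm [ 0.57 -0.02  0.08]
```

The tray is against its hard stop: force rises with no motion. I back off, lift, and look at the result and the lever.

play_rows([
  {"dx": -2.5, "dy": 0, "dz": 0, "wx": 0, "wy": 0, "wz": 0, "hand": 0},
  {"dx": 0, "dy": 0, "dz": -4, "wx": 0, "wy": 0, "wz": 0, "hand": 0},
  {"dx": 0, "dy": 0, "dz": -4, "wx": 0, "wy": 0, "wz": 0, "hand": 0},
  {"dx": -2, "dy": -4, "dz": 0, "wx": 0, "wy": 0, "wz": 0, "hand": 0},
  {"dx": -2, "dy": -4, "dz": 0, "wx": 0, "wy": 0, "wz": 0, "hand": 0},
  {"dx": -2, "dy": -4, "dz": 0, "wx": 0, "wy": 0, "wz": 0, "hand": 0},
  {"dx": 0, "dy": 0, "dz": 0, "wx": 0, "wy": 0, "wz": 0, "hand": 0},
])

```text
time_s: 22.3
position: [0.4469, 0.1842, 0.1294]
orientation: [[0.062, 0.998, -0.008], [0.998, -0.062, 0.001], [0.001, -0.008, -1.0]]
ft_force: [0.5, 0.3, 0.7]
gripper_width: 0.002
finger_force: 0.0
```

```bash
python3 - <<'E'
from h import *
show(-105,325,74)
im=get_image("scene"); save(im,"s5.png")
P=cloud(im); D=P[...,:2]-O; S=np.stack([D@XS,D@YS],-1)*1000; Z=P[...,2]*1000
m=(np.abs(S[...,0])<90)&(S[...,1]>290)&(S[...,1]<370)&(Z>95)&(Z<175)
for z in range(95,175,8):
    q=m&(Z>=z)&(Z<z+8)
    if q.any(): print(z,q.sum(),np.round(np.median(S[q],0)),np.round(np.percentile(S[q],[5,95],0)).tolist())
strip(im,-40,40,220,300,5,90,125)
E
```

```text
t 22.3 st [-126.7  164.8] z 129.4 yaw err -0.0 tilt [-0.008  0.001] F [0.5 0.3 0.7] q [-1.2   0.3   0.82  2.09 -0.29  0.87 -0.27]
move tool cm [16.01  2.22  5.53]
95 19 [ -9. 317.] [[-16.0, 308.0], [1.0, 329.0]]
103 14 [-18. 318.] [[-23.0, 315.0], [-10.0, 323.0]]
111 12 [-24. 319.] [[-28.0, 313.0], [-18.0, 323.0]]
119 15 [-31. 317.] [[-41.0, 314.0], [-25.0, 323.0]]
127 12 [-35. 319.] [[-44.0, 315.0], [-31.0, 323.0]]
135 12 [-41. 318.] [[-45.0, 314.0], [-37.0, 324.0]]
143 22 [-47. 315.] [[-54.0, 309.0], [-42.0, 326.0]]
151 10 [-49. 319.] [[-54.0, 315.0], [-44.0, 324.0]]
250 50 z [112. 118.] x [-27.  30.]
255 22 z [116. 119.] x [-26.  30.]
295 4 z [92. 92.] x [-15.  16.]
```

View pics/s5.png

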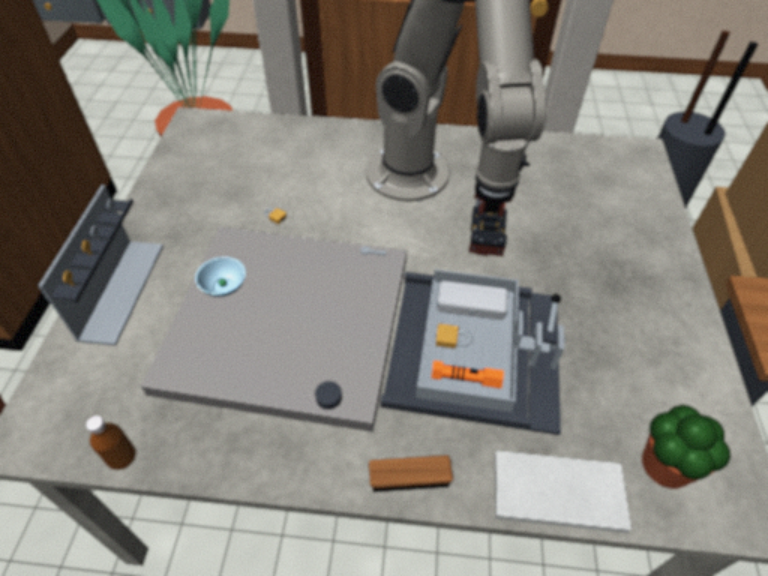

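The picture shows the tray home with the case (470,298), padlock (450,335) and flashlight (467,375) flat inside. The key, tin and bowl have not moved. The lever ball is at (556,298), still leaning toward the robot. I move to the robot side of the lever.

play_rows([
  {"dx": 4, "dy": 0.4, "dz": 0, "wx": 0, "wy": 0, "wz": 0, "hand": 0},
  {"dx": 4, "dy": 0.4, "dz": 0, "wx": 0, "wy": 0, "wz": 0, "hand": 0},
  {"dx": 4, "dy": 0.4, "dz": 0, "wx": 0, "wy": 0, "wz": 0, "hand": 0},
  {"dx": 3.4, "dy": 0.4, "dz": 0, "wx": 0, "wy": 0, "wz": 0, "hand": 0},
  {"dx": 0, "dy": 0, "dz": 2.5, "wx": 0, "wy": 0, "wz": 0, "hand": 0},
  {"dx": 0, "dy": 0, "dz": 2.6, "wx": 0, "wy": 0, "wz": 0, "hand": 0},
  {"dx": 0, "dy": 0, "dz": 0, "wx": 0, "wy": 0, "wz": 0, "hand": 0},
  {"dx": 0, "dy": 0, "dz": 0, "wx": 0, "wy": 0, "wz": 0, "hand": 0},
])

```text
time_s: 23.15
position: [0.4798, 0.3394, 0.0799]
orientation: [[0.062, 0.998, 0.0], [0.998, -0.062, -0.0], [-0.0, 0.0, -1.0]]
ft_force: [-0.3, 0.8, 0.5]
gripper_width: 0.004
finger_force: 0.0
```

```bash
python3 -c "
from h import *
show(-20,319,78)"
```

```text
t 23.15 st [-103.6  321.8] z 79.9 yaw err 0.04 tilt [ 0. -0.] F [-0.3  0.8  0.5] q [-1.23  0.54  0.69  1.9  -0.45  0.86 -0.38]
move tool cm [-0.28  8.36  0.19]
```

play_rows([
  {"dx": -0.3, "dy": 1.2, "dz": 0, "wx": 0, "wy": 0, "wz": 0, "hand": 0},
  {"dx": 0, "dy": 1.2, "dz": 0, "wx": 0, "wy": 0, "wz": 0, "hand": 0},
  {"dx": 0, "dy": 1.2, "dz": 0, "wx": 0, "wy": 0, "wz": 0, "hand": 0},
  {"dx": 0, "dy": 1.2, "dz": 0, "wx": 0, "wy": 0, "wz": 0, "hand": 0},
  {"dx": 0, "dy": 1.2, "dz": 0, "wx": 0, "wy": 0, "wz": 0, "hand": 0},
  {"dx": 0, "dy": 1.2, "dz": 0, "wx": 0, "wy": 0, "wz": 0, "hand": 0},
  {"dx": 0, "dy": 1.2, "dz": 0, "wx": 0, "wy": 0, "wz": 0, "hand": 0},
  {"dx": 0, "dy": 0, "dz": 0, "wx": 0, "wy": 0, "wz": 0, "hand": 0},
])

```text
time_s: 23.95
position: [0.5654, 0.3298, 0.08]
orientation: [[0.064, 0.998, 0.002], [0.998, -0.064, -0.0], [-0.0, 0.002, -1.0]]
ft_force: [0.1, 0.4, 0.2]
gripper_width: 0.008
finger_force: 0.0
```

play_rows([
  {"dx": 0, "dy": 1, "dz": 0, "wx": 0, "wy": 0, "wz": 0, "hand": 0},
  {"dx": 0, "dy": 1, "dz": 0, "wx": 0, "wy": 0, "wz": 0, "hand": 0},
  {"dx": 0, "dy": 1, "dz": 0, "wx": 0, "wy": 0, "wz": 0, "hand": 0},
  {"dx": 0, "dy": 0.4, "dz": 0, "wx": 0, "wy": 0, "wz": 0, "hand": 0},
  {"dx": 0, "dy": 0, "dz": 0, "wx": 0, "wy": 0, "wz": 0, "hand": 0},
])

```text
time_s: 24.45
position: [0.5978, 0.3283, 0.0797]
orientation: [[0.062, 0.998, 0.001], [0.998, -0.062, -0.0], [-0.0, 0.001, -1.0]]
ft_force: [-0.7, 0.3, 0.5]
gripper_width: 0.009
finger_force: 0.1
```

```bash
cat >> h.py <<'E'
def lever(im):
    P=cloud(im); D=P[...,:2]-O; S=np.stack([D@XS,D@YS],-1)*1000; Z=P[...,2]*1000
    q=(np.abs(S[...,0])<95)&(S[...,1]>300)&(S[...,1]<338)&(Z>95)&(Z<175)&(im["frame"].max(-1)<255)
    for z in range(95,175,10):
        k=q&(Z>=z)&(Z<z+10)
        if k.sum()>2: print(z,k.sum(),np.round(np.percentile(S[k],[5,50,95],0)).tolist())
E
python3 -c "
from h import *
show(20,319,78); lever(get_image('scene'))"
```

```text
t 24.45 st [ 14.9 318. ] z 79.7 yaw err 0.0 tilt [ 0.001 -0.   ] F [-0.7  0.3  0.5] q [-1.03  0.68  0.66  1.66 -0.49  0.97 -0.26]
move tool cm [0.1  0.51 0.17]
115 3 [[6.0, 305.0], [9.0, 305.0], [35.0, 314.0]]
135 3 [[7.0, 304.0], [12.0, 304.0], [12.0, 305.0]]
145 4 [[55.0, 314.0], [57.0, 317.0], [58.0, 321.0]]
```

play_rows([
  {"dx": 0, "dy": 0.5, "dz": 0, "wx": 0, "wy": 0, "wz": 0, "hand": 0},
  {"dx": 0, "dy": 0.5, "dz": 0.2, "wx": 0, "wy": 0, "wz": 0, "hand": 0},
  {"dx": 0, "dy": 0, "dz": 0, "wx": 0, "wy": 0, "wz": 0, "hand": 0},
])

```text
time_s: 24.8
position: [0.6074, 0.3282, 0.0777]
orientation: [[0.062, 0.998, 0.001], [0.998, -0.062, 0.0], [0.0, 0.001, -1.0]]
ft_force: [-1.0, -0.2, 0.6]
gripper_width: 0.004
finger_force: 0.4
```

play_rows([
  {"dx": 0, "dy": 0.3, "dz": 0.2, "wx": 0, "wy": 0, "wz": 0, "hand": 0},
  {"dx": 0, "dy": 0, "dz": 0, "wx": 0, "wy": 0, "wz": 0, "hand": 0},
])

```text
time_s: 25.0
position: [0.6082, 0.3283, 0.0766]
orientation: [[0.061, 0.998, -0.004], [0.998, -0.061, 0.001], [0.001, -0.004, -1.0]]
ft_force: [-10.1, -0.2, 10.8]
gripper_width: 0.007
finger_force: 7.4
```

```bash
python3 -c "
from h import *
show(20,319,78); lever(get_image('scene'))"
```

```text
t 25.0 st [ 25.3 318.7] z 76.6 yaw err 0.07 tilt [-0.004  0.001] F [-10.1  -0.2  10.8] q [-1.01  0.7   0.66  1.63 -0.49  0.98 -0.25]
move tool cm [ 0.03 -0.53 -0.13]
125 3 [[18.0, 305.0], [23.0, 305.0], [29.0, 306.0]]
135 12 [[45.0, 307.0], [66.0, 316.0], [68.0, 324.0]]
```

play_rows([
  {"dx": 0, "dy": 0.2, "dz": 0.2, "wx": 0, "wy": 0, "wz": 0, "hand": 0},
  {"dx": 0, "dy": 0, "dz": 0, "wx": 0, "wy": 0, "wz": 0, "hand": 0},
  {"dx": 0, "dy": -2, "dz": -1, "wx": 0, "wy": 0, "wz": 0, "hand": 0},
  {"dx": 0, "dy": -3, "dz": -3, "wx": 0, "wy": 0, "wz": 0, "hand": 0},
  {"dx": 0, "dy": -4, "dz": -3, "wx": 0, "wy": 0, "wz": 0, "hand": 0},
  {"dx": 0, "dy": -4.5, "dz": 0, "wx": 0, "wy": 0, "wz": 0, "hand": 0},
  {"dx": 0, "dy": -4.5, "dz": 0, "wx": 0, "wy": 0, "wz": 0, "hand": 0},
  {"dx": 0, "dy": 0, "dz": 0, "wx": 0, "wy": 0, "wz": 0, "hand": 0},
])

```text
time_s: 25.85
position: [0.4266, 0.3403, 0.1433]
orientation: [[0.056, 0.998, -0.004], [0.998, -0.056, 0.001], [0.001, -0.004, -1.0]]
ft_force: [-0.6, 0.1, 0.8]
gripper_width: 0.005
finger_force: 0.0
```

```bash
python3 - <<'E'
from h import *
show(); im=get_image("scene"); lever(im); strip(im,-35,35,235,275,5,90,125)
cv2.imwrite("pics/f.png",cv2.resize(im["frame"][140:290,190:390,::-1],(800,600),interpolation=cv2.INTER_CUBIC))
E
```

```text
t 25.85 st [-156.8  319.4] z 143.3 yaw err 0.37 tilt [-0.004  0.001] F [-0.6  0.1  0.8] q [-1.39  0.39  0.77  1.94 -0.34  0.94 -0.51]
95 6 [[6.0, 307.0], [15.0, 314.0], [22.0, 328.0]]
105 4 [[25.0, 313.0], [30.0, 314.0], [33.0, 316.0]]
115 3 [[29.0, 314.0], [35.0, 314.0], [39.0, 317.0]]
135 21 [[55.0, 310.0], [64.0, 314.0], [69.0, 326.0]]
145 20 [[53.0, 311.0], [61.0, 318.0], [67.0, 324.0]]
250 54 z [111. 119.] x [-27.  32.]
255 22 z [115. 119.] x [-27.  33.]
```

View pics/f.png

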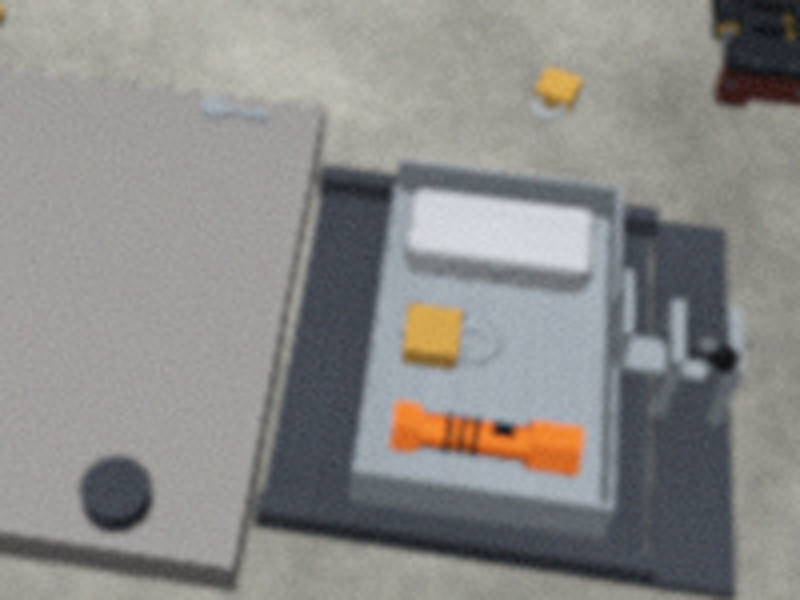

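The picture shows the lever over on the far side (ball at (720,355)), the tray home, and the case, padlock and flashlight flat inside. The robot is clear of everything.

```bash
python3 -c "
from workcell import *
print(close_job())"
```

```text
the job is handed in; nothing more can be done
None
```

The job is handed in at about 26 s: the case, padlock and flashlight lie flat in the tray, the tray was then pushed home to its stop, and the lever flipped over to clamp it; the hand read about 41 mm too low, so the first push passed over the case without moving it.

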